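# Stock the revolving soap case

## Robot

A 6-joint arm with a two-finger parallel gripper is mounted at the origin on a cart in front of the work surface, level with it; the furniture and walls round the work are solid. World frame = base frame: x ahead of the robot, y to its left, z up, the work surface at z = 0. Lengths are in mm, angles in rad, forces in N, time in s.
With the tool pointing down it reaches from about 350 to 875 mm from the base axis. Payload 4.2 kg.
Tool frame: the origin (TCP) lies between the finger pads; the fingertips stand 17 mm ahead of it and the grasp point (between the pads) lies 2 mm behind it (nose_length is the distance from the TCP to the fingertips, in mm); z points along the fingers, y is the direction in which the jaws open and shut (so a half turn about z gives the same grasp; the last joint's range is limited). The gripper opens to 85 mm and grips with 20 to 120 N. Pads are 22 mm wide; open, the fingers measure 114 mm over their backs; the gripper's body (76 mm by 85 mm) begins 54 mm behind the grasp point. The pads swing forward as they close: fully open they stand 13 mm farther back than shut.
Start: joints at [1.598, 0.385, 0.008, 0, -1.194, -0.259], TCP at [143.55, 608.27, 248.312] pointing down, gripper open.
Joint ranges: [-3.14, 3.14], [-1.21, 2.06], [-1.07, 1.41], [-3.16, 2.05], [-2.99, -0.16], [-3.1, 3.1]. Speed limits (rad/s): [2.79, 2.79, 3.14, 3.14, 3.14, 3.14].

## Interface

Orientations are given as a unit quaternion [x, y, z, w].
In Python, from bench import * gives the robot as it stands.
- The arm moves only by the tool jog_arm, never from a script. Its argument "increments" is a list of rows, each a list of 4 numbers: the shift along the tool's x, y, z in m, then the turn about the tool's z in degrees. A call has 1 to 10 rows; each row is the pose to reach, as a shift and turn from the pose measured when the call began, along the tool's axes at that moment; what a row does not reach only later rows make up. A row lasts 1/8 s, in which the tool goes at most 62.5 mm and 10.7 degrees, less where a joint would pass 70% of its speed; a pose out of reach is approached as far as the arm can. A call with a gripper value outside its range is refused whole. "hand" is the gripper's target within -1 to 1 (fully open at 1, half-way at 0, shut at -1), set as the call begins (left out, the last holds). The fingers move at their own pace and stop on an object; the grip force is fixed at half the most. Time passes only in rows, so rows that repeat a pose let the fingers close. It gives the time, the measured TCP pose, the force and the opening at its end, in the units of the state.
- read_state(): the state, without advancing time (a new reading comes with each control period).
- get_image(name): name is "side" or "top" or "wrist"; returns the picture (400x640x3 uint8, red, green, blue); there is no depth.
- calibration(name): a dict with "fx", "fy", "cx", "cy" (pixels), "position" and "rotation" of the camera in the world; the wrist camera has in their place "hand_eye" (4x4, takes a point from camera to tool coordinates, whose origin is the TCP and whose axes are the flange's). Camera axes: x right, y up, looking along -z (the intrinsics and any distortion apply to the point x, -y, -z); pixel columns grow to the right and rows downward; lengths in mm; the calibration is good to about 2 mm. A picture is of the moment at which its call begins: read the wrist's pose just before it. calibration takes no time and is no camera call.
- job_done(): hands the job in, once; it reports no verdict.
The state is a dict: "clock": time; "joints": joint angles; "joint_vel": joint speeds; "joint_efforts": joint torques, N m; "position": TCP position; "ee_rot": TCP orientation; "contact_force": force on the tool from outside, world axes, zero at the start; "wrist_torque": the same for the moment, N m; "gripper_width": finger opening in mm.
Only numpy, scipy, OpenCV 4.12 (cv2) and the standard library are available. Lean on these libraries where they do the work, as an engineer would, in place of code of your own. Each camera call takes 0.05 s, during which the arm holds its last target.

## Task

Turn the small revolving display stand by its brass posts until the case door faces the brass mark on the foot. Then pull the bottom-hinged door all the way down, lay the pink soap bar from the row of three flat inside the case, and push the door back up until it is fully shut. Leave the stand facing the mark and do not disturb the other soaps, the balm tin or the small bottles.

Things in the scene. Friction and masses are not known exactly. Their poses are not given: they have to be found in the camera images.
- stand_top (a joint): angle of the revolving top (wooden disc, radius 140 mm, upper face 26 mm above the table, white case on it) on its fixed foot, rad: 0 = door faces the foot's brass mark, positive = anticlockwise seen from above; range -1.6 to 1.6. It starts at 0.7 to 1.3: turn it clockwise. Friction (0.3 N m) holds it anywhere; no detent
- case_door (a joint): angle of the pale wooden drop-down door, rad: 0 = shut, upright; pi/2 = fully down, level, its inner face flush with the case's inner floor 50 mm above the table. It starts between 0 and 0.1. Friction keeps it where it is left at any angle; about 2 N at its knob moves it
- stand_foot_axis (a point): point on the turning axis of the stand at table height; it does not turn with the top: its -x axis points to the brass mark on the foot
- front_mark (a point): brass line on the tongue of the fixed foot, 154 mm from the axis, 8 mm above the table: where the door must face
- bay (a point): centre of the case's inner floor, on the turning axis, 50 mm above the table; turns with the top: -x points out through the door, y across, z up. Inside: y +-52, x +-50, 52 mm high; walls 8 mm; case 116 mm wide outside, 108 mm deep; door hinge at x = -50; the roof (8 mm thick, 122 mm wide, top 110 mm above the table) starts at x = -32 mm
- post_left (a point): upright brass post on the disc for turning it, 14 mm diameter with a 17 mm ball on top; this point is 30 mm above the disc and 56 mm above the table; the ball's top is at 75 mm. It is at x = -73, y = +102 mm in the axes of bay (125 mm from the axis)
- post_right (a point): the other brass post, the same, at x = -73, y = -102 mm in the axes of bay
- door_hinge (a point): middle of the door's hinge line, which runs along y of bay, at the front edge of the inner floor, 50 mm above the table. The door is a panel 118 mm wide, 8 mm thick, 64 mm from hinge line to free edge
- door_knob (a point): centre of the brass knob on the free edge of the door: a short bar 26 mm long along the hinge direction, 18 mm diameter, on a 9 mm neck, standing 18 mm beyond the free edge, 82 mm from the hinge line, 4 mm outward of the door's inner face. Pinched at its two ends it turns between the fingers as the door swings
- soap_c_mid (a point): centre (half-way up) of the pink wrapped soap bar, 50 x 75 x 26 mm, 0.07 to 0.15 kg, lying flat on the table; its y axis runs along the 75 mm length, x along the 50 mm width, z up. It is the one to put in the case; it shares a row with the other two soaps in any order.
- soap_a_mid (a point): centre (half-way up) of the cream white wrapped soap bar, 50 x 75 x 26 mm, 0.07 to 0.15 kg, lying flat on the table; its y axis runs along the 75 mm length, x along the 50 mm width, z up. Leave it where it is.
- soap_b_mid (a point): centre (half-way up) of the green wrapped soap bar, 50 x 75 x 26 mm, 0.07 to 0.15 kg, lying flat on the table; its y axis runs along the 75 mm length, x along the 50 mm width, z up. Leave it where it is.
- balm_tin_mid (a point): centre of a round balm tin, 69 mm diameter, 34 mm high, loose on the table. Leave it.
- polish_mid (a point): centre of a small polish bottle, 31 x 31 x 79 mm, loose, beside the stand. Leave it.
- oil_bottle_mid (a point): centre of a small red oil bottle, 32 mm diameter, 90 mm high, loose, behind the stand. Leave it.
- soap_c: the pink soap bar itself; origin at the centre of its underside (see soap_c_mid)

How it is judged (in metres and radians):
On the way, in this order (a step that is already met when the one before it is completed fails the run):
1. the stand is turned so that the door faces the mark (within 0.15 rad), the door not yet down (value of joint stand_top between -0.15 and 0.15 rad and value of joint case_door below 0.5 rad), for 0.2 s.
2. the door is pulled all the way down (value of joint case_door above 1.45 rad), for 0.2 s.
3. the pink soap lies inside the case, let go (x of soap_c_mid in the frame of bay between -0.02 and 0.03 m and y of soap_c_mid in the frame of bay between -0.03 and 0.03 m and z of soap_c_mid in the frame of bay between 0.005 and 0.022 m and contact force between the fingers and soap_c below 0.1 N), for 0.2 s.
At the end, for the whole second after the job is handed in: The stand faces the mark within 0.15 rad; the pink soap lies flat (within 0.2 rad) and still on the case's floor, its centre within 30 mm of the bay's centre sideways and from 20 mm in front to 30 mm behind it; the door is fully shut (below 0.06 rad) (value of joint stand_top between -0.15 and 0.15 rad and x of soap_c_mid in the frame of bay between -0.02 and 0.03 m and y of soap_c_mid in the frame of bay between -0.03 and 0.03 m and z of soap_c_mid in the frame of bay between 0.005 and 0.022 m and value of joint case_door below 0.06 rad and angle between soap_c_mid's own z axis and vertical below 0.2 rad and linear speed of soap_c below 0.02 m/s); the robot touches nothing.
It fails at once if the white soap is moved more than 20 mm (distance of soap_a_mid from where it was at the start of the episode above 0.02 m).
It fails at once if the green soap is moved more than 20 mm (distance of soap_b_mid from where it was at the start of the episode above 0.02 m).
It fails at once if the balm tin is moved more than 20 mm (distance of balm_tin_mid from where it was at the start of the episode above 0.02 m).
It fails at once if the polish bottle is moved more than 20 mm (distance of polish_mid from where it was at the start of the episode above 0.02 m).
It fails at once if the oil bottle is moved more than 20 mm (distance of oil_bottle_mid from where it was at the start of the episode above 0.02 m).
It also fails if it takes over 72 s, if anything falls off the work surface, if the arm or the gripper's body presses on something with over 40 N, if the wrist force passes 120 N, or if a joint passes its speed limit or range.

## Working session

There is one attempt and no reset: what is moved stays moved. The work goes in short steps, Python scripts to look and compute and a tool call to move; the robot and the scene stay as the last step left them, time stands still between calls to the robot, and variables do not carry over. Pictures are saved under pics/ and viewed, and the job is handed in when it is done.

Besides the shell and the picture viewer there is one more tool, called after "Emit:" as name(argument=value, ...) on one line, values as JSON. jog_arm: Moves the arm, as the interface text tells. Its arguments: {"type":"object","properties":{"increments":{"type":"array"},"hand":{"type":"number"}},"required":["increments"]}

```bash
mkdir -p pics
python3 - <<'E'
from bench import *
import cv2
s=read_state();print(s)
for n in ("side","top","wrist"):
    im=get_image(n);cv2.imwrite(f"pics/{n}0.png",im[:,:,::-1]);print(n,calibration(n))
E
```

```text
{'clock': 0.0, 'joints': array([ 1.59759250e+00,  3.85565542e-01,  6.66148411e-03, -5.25613234e-04,
       -1.19399918e+00, -2.58587885e-01]), 'joint_vel': array([-0.0002295 ,  0.000223  , -0.00144628,  0.00036005,  0.00028743,
        0.00055429]), 'joint_efforts': array([ 7.37326009e-04, -3.92291737e+01,  1.88405496e+01,  4.18625861e+00,
       -4.63322445e-03,  5.93632663e-06]), 'position': array([143.43031523, 607.77002963, 247.22612242]), 'ee_rot': array([ 9.93279792e-01, -1.15732816e-01, -9.19754997e-05,  1.07748592e-03]), 'contact_force': array([-0.24496261,  0.36009945,  0.82068481]), 'wrist_torque': array([ 0.03791292, -0.01612816,  0.03283416]), 'gripper_width': 85.2014563910514}
side {'fx': 381.84405625016586, 'fy': 381.84405625016586, 'cx': 315.9137730384459, 'cy': 200.7998811618326, 'position': array([ 268.90438939, -759.48294932,  490.03115351]), 'rotation': array([ 0.53007886, -0.08609388, -0.15216176,  0.8297295 ])}
top {'fx': 443.622075568812, 'fy': 443.622075568812, 'cx': 321.36954085594436, 'cy': 198.92812682420094, 'position': array([ 484.56631776,   71.01942458, 1213.43487631]), 'rotation': array([-0.0174052 ,  0.03186788,  0.71645062, -0.69669219])}
wrist {'fx': 304.43733242292586, 'fy': 304.43733242292586, 'cx': 317.1909270269265, 'cy': 192.30457180240882, 'hand_eye': array([[-1.57627706e-04,  9.64805901e-01,  2.62963017e-01,
         6.68983841e+01],
       [ 9.99999934e-01,  2.37805048e-04, -2.73072686e-04,
         4.29714815e-01],
       [-3.25996072e-04,  2.62962957e-01, -9.64805875e-01,
        -1.26680030e+02],
       [ 0.00000000e+00,  0.00000000e+00,  0.00000000e+00,
         1.00000000e+00]])}
```

View pics/top0.png

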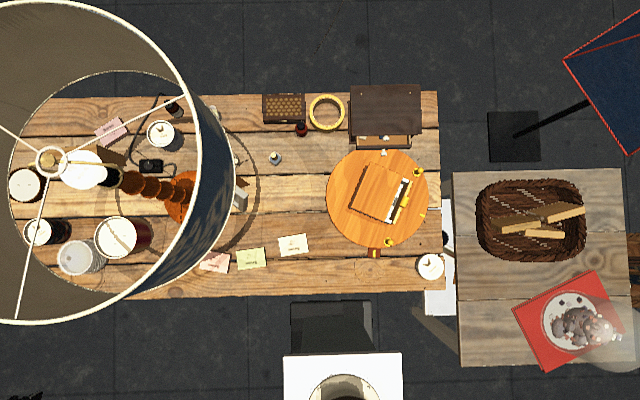

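View pics/side0.png

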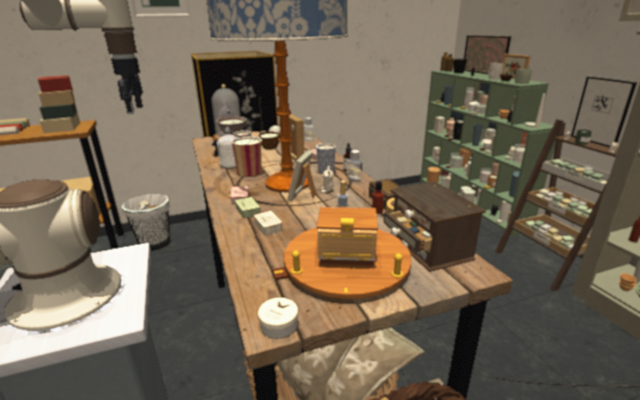

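View pics/wrist0.png

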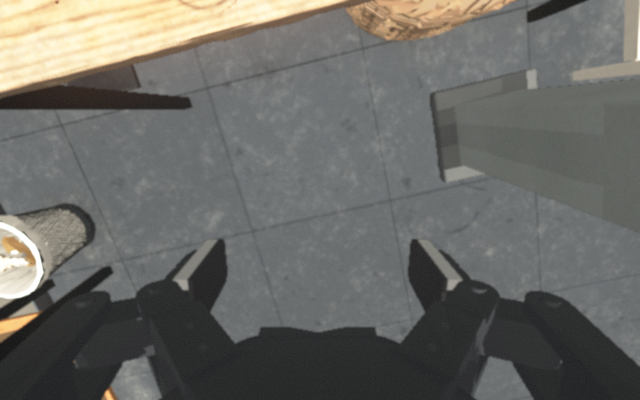

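```bash
cat > h.py <<'E'
import numpy as np, cv2
from scipy.spatial.transform import Rotation as R
from bench import *
def cam(n,s=None):
    c=calibration(n)
    K=(c['fx'],c['fy'],c['cx'],c['cy'])
    if 'position' in c: return K,R.from_quat(c['rotation']).as_matrix(),np.array(c['position'])
    s=s or read_state(); H=c['hand_eye']; Rt=R.from_quat(s['ee_rot']).as_matrix()
    return K,Rt@H[:3,:3],np.array(s['position'])+Rt@H[:3,3]
def proj(C,p):
    (fx,fy,cx,cy),M,t=C; q=M.T@(np.asarray(p,float)-t)
    return np.array([cx+fx*q[0]/-q[2], cy-fy*q[1]/-q[2]])
def ray(C,u,v,z):
    (fx,fy,cx,cy),M,t=C; d=M@np.array([(u-cx)/fx,-(v-cy)/fy,-1]); return t+d*(z-t[2])/d[2]
def crop(im,x0,y0,x1,y1,f,name):
    cv2.imwrite(name,cv2.resize(im[y0:y1,x0:x1,::-1],None,fx=f,fy=f,interpolation=cv2.INTER_CUBIC))
E
python3 - <<'E'
from h import *
t=cv2.imread('pics/top0.png')[:,:,::-1];s=cv2.imread('pics/side0.png')[:,:,::-1]
crop(t,310,130,450,280,5,'pics/t0a.png'); crop(t,190,220,330,285,5,'pics/t0b.png'); crop(s,220,170,420,310,4,'pics/s0a.png')
C=cam('top')
for n,u,v,z in [('postR',419,171,75),('postL',390,242,75),('axis',377,197,26),('mark',374,253,8)]: print(n,ray(C,u,v,z))
E
```

```text
postR [ 629.4443134  -208.86671469   75.        ]
postL [ 448.28768984 -126.13957391   75.        ]
axis [ 568.24095105 -104.3049128    26.        ]
mark [417.78689678 -93.13066493   8.        ]
```

View pics/t0a.png

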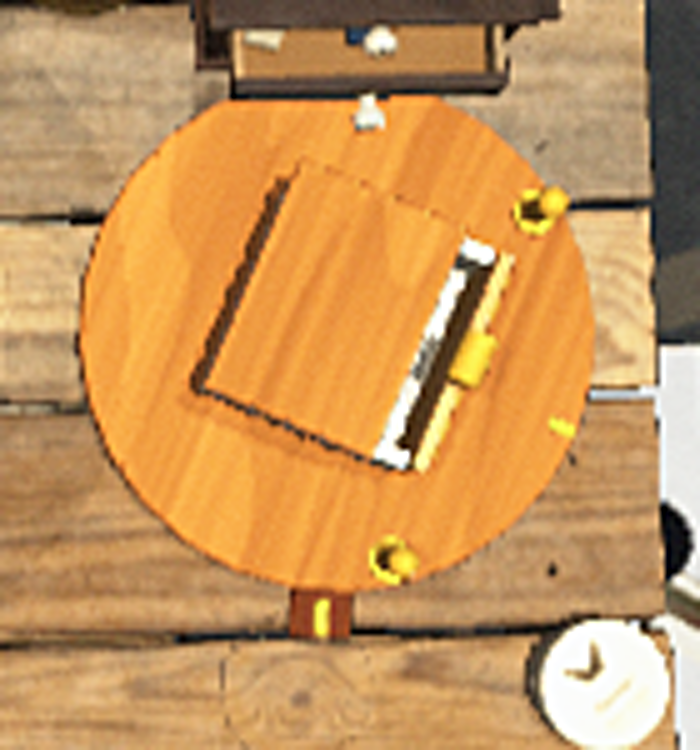

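View pics/t0b.png

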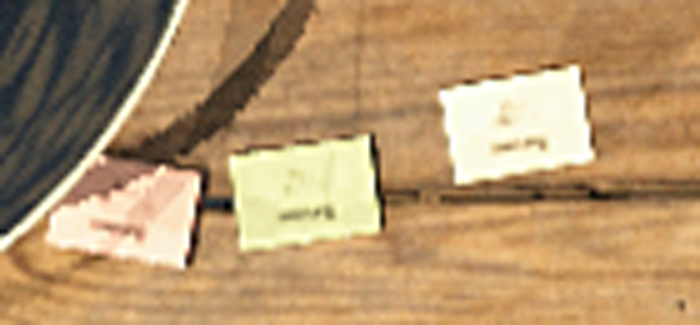

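View pics/s0a.png

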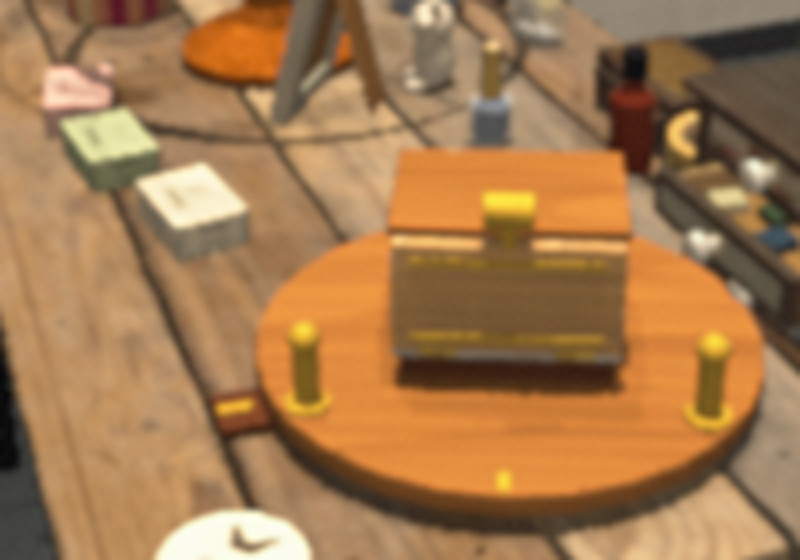

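Run:
```python
from h import *
C=cam('top');S=cam('side')
f=lambda u,v,x0,y0,k:(x0+u/k,y0+v/k)
T=lambda u,v:f(u,v,310,130,5)
pr=ray(C,*T(553,197),72);pl=ray(C,*T(404,566),72);m=ray(C,*T(322,618),8);ax=ray(C,*T(337,333),26)
print(pr,pl,m,ax)
print('side check',proj(S,pr),proj(S,pl),proj(S,m))
d=pl-pr;by=np.arctan2(d[1],d[0]);bx=by-np.pi/2
A=(pl+pr)/2+73*np.array([np.cos(bx),np.sin(bx),0]);print('axis',A,np.linalg.norm(d[:2]))
mm=A-m;print('foot yaw',np.degrees(np.arctan2(mm[1],mm[0])),np.linalg.norm(mm[:2]),'theta',np.degrees(bx)-np.degrees(np.arctan2(mm[1],mm[0])))
T=lambda u,v:f(u,v,190,220,5)
for n,P in dict(pink=[(105,157),(200,172),(185,268),(48,240)],green=[(230,155),(373,135),(382,228),(240,250)],white=[(440,92),(578,66),(593,160),(457,184)]).items():
    w=[ray(C,*T(*p),26)[:2].round(1) for p in P];print(n,w,np.mean(w,axis=0))
base=ray(C,183,203,10);print('lampbase',base,proj(S,base))
b2=ray(S,285,183,10);print(b2)
for z in range(200,900,100): print(z,proj(S,[b2[0],b2[1],z]),proj(C,[b2[0],b2[1],z]))
```

```text
[ 633.90775139 -213.97191964   72.        ] [ 445.06391292 -128.5993169    72.        ] [416.1411692  -94.15616859   8.        ] [ 569.29042436 -105.42431925   26.        ]
side check [398.44727159 254.58172388] [294.17137559 252.01615387] [277.7587085  272.00574413]
axis [ 569.55749117 -104.76723491   72.        ] 207.24496767479
foot yaw -3.9565713061914494 153.7828422628993 theta 69.62977674131882
pink [array([435.8, 341.8]), array([426.4, 291.8]), array([376.3, 300.4]), array([393.1, 372.3])] [407.9   326.575]
green [array([434.9, 275.8]), array([443.3, 200. ]), array([394.1, 196.2]), array([384.8, 271.3])] [414.275 235.825]
white [array([465., 164.]), array([476.7,  90.2]), array([426.6,  83.5]), array([416.1, 156. ])] [446.1   123.425]
lampbase [567.41311463 419.26998269  10.        ] [281.80643382 178.7565562 ]
[567.03938837 378.37845516  10.        ]
200 [281.77168522 126.31042824] [176.73358237 197.60029805]
300 [279.89000273  93.26787155] [161.83299948 194.04704286]
400 [277.86351604  57.68253671] [143.26489964 189.61921627]
500 [275.67484123  19.24916012] [119.48521826 183.94861419]
600 [273.30369577 -22.3884217 ] [ 87.9416383  176.42660044]
700 [270.72626809 -67.64834246] [ 44.09006493 165.96957121]
800 [ 267.91441517 -117.02479703] [-21.01923726 150.44333524]
```

```bash
cat >> h.py <<'E'
def rows(targets,s=None):
    """targets: list of (x,y,z,heading_deg) world -> rows"""
    s=s or read_state(); M=R.from_quat(s['ee_rot']).as_matrix(); p=np.array(s['position']); h0=np.degrees(np.arctan2(M[1,0],M[0,0]))
    print('now',p.round(1),'h',round(h0,2),'t',round(s['clock'],2),'q',s['joints'].round(2),'F',s['contact_force'].round(1),'w',round(s['gripper_width'],1))
    out=[]
    for x,y,z,h in targets:
        d=M.T@(np.array([x,y,z])-p)/1000; dh=-((h-h0+180)%360-180)
        out.append([*d.round(4).tolist(),round(dh,1)])
    print(out)
E
python3 - <<'E'
from h import *
C=cam('top');print('tin',ray(C,310+605/5,130+687/5,34))
rows([(260,420,190,0),(350,180,150,10.8),(400,30,140,10.8),(445,-128.6,130,10.8)])
E
```

```text
tin [ 376.83796345 -239.53623364   34.        ]
now [143.5 607.9 247.5] h -13.29 t 0.15 q [ 1.6   0.39  0.01 -0.   -1.19 -0.26] F [ 0.5 -0.1  0.4] w 85.6
[[0.1566, 0.156, 0.0578, np.float64(-13.3)], [0.2993, 0.3688, 0.0981, np.float64(-24.1)], [0.3825, 0.5033, 0.1084, np.float64(-24.1)], [0.4627, 0.6473, 0.1186, np.float64(-24.1)]]
```

Emit:
jog_arm(increments=[[0.04, 0.04, 0.015, -3], [0.08, 0.078, 0.03, -7], [0.118, 0.117, 0.044, -10], [0.157, 0.156, 0.058, -13], [0.193, 0.209, 0.068, -16], [0.228, 0.262, 0.078, -19], [0.264, 0.316, 0.088, -22], [0.299, 0.369, 0.098, -24.1], [0.326, 0.414, 0.102, -24.1], [0.355, 0.458, 0.105, -24.1]], hand=-0.3)

```text
clock: 1.4
position: [383.6, 78.2, 143.1]
ee_rot: [0.996, 0.094, -0.0, 0.001]
contact_force: [0.4, 0.7, 0.2]
gripper_width: 29.8
```

Run:
```python
from h import *
rows([(445,-128.6,120,10.8)])
```

```text
now [383.6  78.2 143.1] h 10.8 t 1.4 q [ 0.62  0.11 -0.68  0.   -0.79  1.14] F [0.4 0.7 0.2] w 29.8
[[0.0215, 0.2146, 0.0235, np.float64(0.0)]]
```

Emit:
jog_arm(increments=[[0.006, 0.055, 0.006, 0], [0.011, 0.11, 0.012, 0], [0.016, 0.165, 0.018, 0], [0.0215, 0.2146, 0.0235, 0], [0.0215, 0.2146, 0.0235, 0], [0.0215, 0.2146, 0.0235, 0]])

```text
clock: 2.15
position: [444.5, -128.6, 119.7]
ee_rot: [0.996, 0.094, -0.001, 0.001]
contact_force: [-0.8, -0.3, 1.0]
gripper_width: 30.0
```

Run:
```python
from h import *
s=read_state();C=cam('wrist',s)
im=get_image('wrist');cv2.imwrite('pics/w1.png',im[:,:,::-1]);t=get_image('top');crop(t,310,130,450,280,4,'pics/t1.png')
rows([(445,-128.6,58,10.8)])
print(proj(C,[445.1,-128.6,72]),proj(cam('top'),[445,-128.6,120]))
```

```text
now [ 444.7 -127.7  120.1] h 10.89 t 2.25 q [ 0.07  0.26 -0.56  0.   -0.76  1.69] F [0.4 0.5 0. ] w 29.9
[[0.0002, 0.0009, 0.0621, np.float64(0.1)]]
[316.40609804 221.5429718 ] [394.22443621 243.80355597]
```

View pics/w1.png

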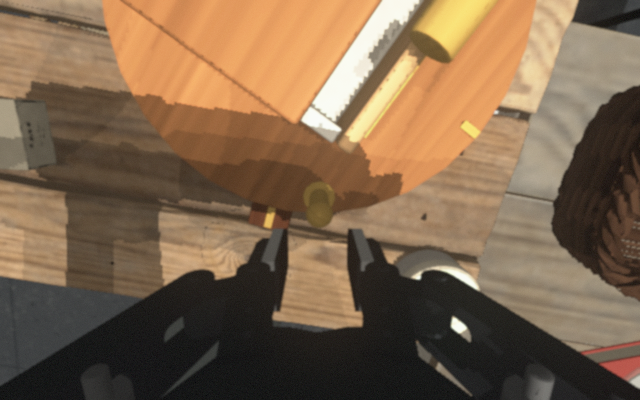

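View pics/t1.png

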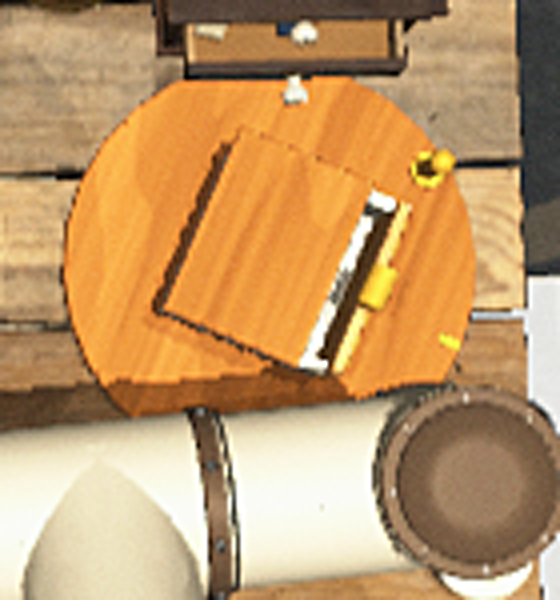

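Emit:
jog_arm(increments=[[0, 0.001, 0.02, 0], [0, 0.001, 0.04, 0], [0, 0.001, 0.062, 0], [0, 0.001, 0.062, 0]])

```text
clock: 2.75
position: [443.7, -127.7, 57.3]
ee_rot: [0.995, 0.096, -0.002, 0.001]
contact_force: [-0.1, -1.3, 0.8]
gripper_width: 29.8
```

Run:
```python
from h import *
A=np.array([569.5,-104.8])
def at(dth,lead,r=126.8):  # dth clockwise rotated deg, lead deg
    a=np.radians(190.8-dth-lead);return (*(A+r*np.array([np.cos(a),np.sin(a)])),58,10.8-dth)
rows([at(d,3.0) for d in (5,11,17,23,29,35,40)])
s=read_state();im=get_image('wrist');cv2.imwrite('pics/w2.png',im[:,:,::-1])
```

```text
now [ 443.7 -127.7   57.3] h 11.02 t 2.75 q [ 0.07  0.36 -0.62  0.   -0.59  1.69] F [-0.1 -1.3  0.8] w 29.8
[[0.0023, -0.0165, -0.0008, np.float64(5.2)], [0.0049, -0.0296, -0.0008, np.float64(11.2)], [0.0088, -0.0422, -0.0008, np.float64(17.2)], [0.014, -0.0544, -0.0008, np.float64(23.2)], [0.0205, -0.066, -0.0009, np.float64(29.2)], [0.0282, -0.0769, -0.0009, np.float64(35.2)], [0.0354, -0.0852, -0.001, np.float64(40.2)]]
```

View pics/w2.png

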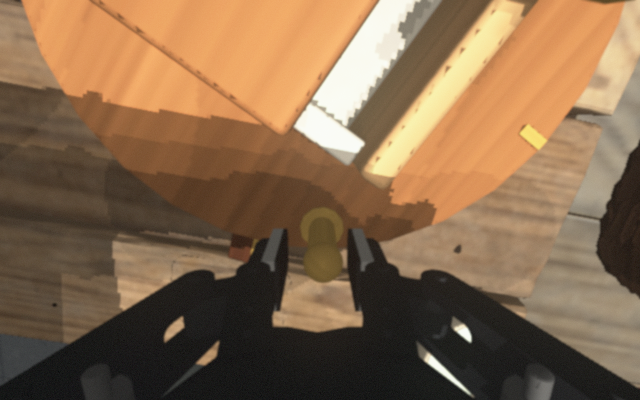

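Emit:
jog_arm(increments=[[0.001, -0.009, 0, 2], [0.0023, -0.0165, 0, 5.2], [0.0049, -0.0296, 0, 11.2], [0.0088, -0.0422, 0, 17.2], [0.014, -0.0544, 0, 23.2], [0.0205, -0.066, 0, 29.2], [0.0282, -0.0769, 0, 35.2], [0.0354, -0.0852, 0, 40.2], [0.0354, -0.0852, 0, 40.2]])

```text
clock: 3.92
position: [464.2, -36.5, 59.2]
ee_rot: [0.968, -0.25, 0.001, 0.0]
contact_force: [-0.3, -0.2, -0.0]
gripper_width: 29.5
```

Run:
```python
from h import *
im=get_image('wrist');cv2.imwrite('pics/w3.png',im[:,:,::-1])
A=np.array([569.5,-104.8])
def at(dth,lead,r=126.8):
    a=np.radians(190.8-dth-lead);return (*(A+r*np.array([np.cos(a),np.sin(a)])),58,10.8-dth)
rows([at(d,3.0) for d in (45,50,55,60,64,67,69.6)])
```

```text
now [463.8 -36.8  59. ] h -29.02 t 3.98 q [ 0.27  0.36 -0.61  0.   -0.59  0.79] F [0.4 0.5 0.6] w 29.8
[[-0.0001, -0.0099, 0.001, np.float64(5.2)], [0.002, -0.0208, 0.001, np.float64(10.2)], [0.005, -0.0314, 0.001, np.float64(15.2)], [0.0089, -0.0418, 0.001, np.float64(20.2)], [0.0126, -0.0498, 0.001, np.float64(24.2)], [0.0158, -0.0556, 0.001, np.float64(27.2)], [0.0188, -0.0605, 0.001, np.float64(29.8)]]
```

View pics/w3.png

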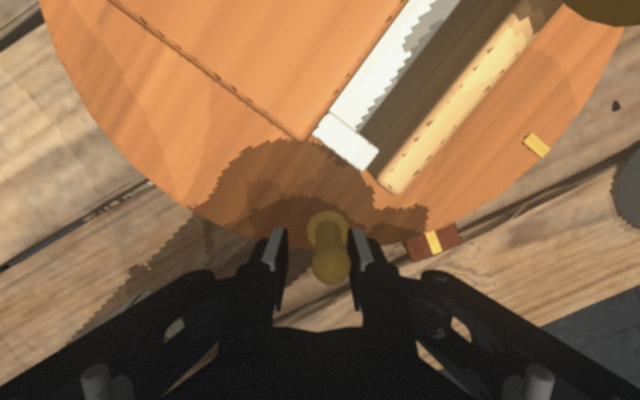

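Emit:
jog_arm(increments=[[0, -0.0099, 0.001, 5.2], [0.002, -0.0208, 0.001, 10.2], [0.005, -0.0314, 0.001, 15.2], [0.0089, -0.0418, 0.001, 20.2], [0.0126, -0.0498, 0.001, 24.2], [0.0158, -0.0556, 0.001, 27.2], [0.0188, -0.0605, 0.001, 29.8], [0.0188, -0.0605, 0.001, 29.8]])

```text
clock: 4.97
position: [509.0, 6.8, 58.2]
ee_rot: [0.871, -0.49, 0.0, 0.001]
contact_force: [-1.8, -0.6, -0.2]
gripper_width: 29.8
```

Run:
```python
from h import *
im=get_image('top');crop(im,310,130,450,280,5,'pics/t2.png');im=get_image('side');crop(im,220,170,420,310,4,'pics/s2.png')
rows([])
```

```text
now [509.    6.7  58.2] h -58.76 t 5.08 q [ 0.33  0.42 -0.51  0.   -0.64  0.21] F [-2.5 -0.1  0.8] w 30.1
[]
```

View pics/t2.png

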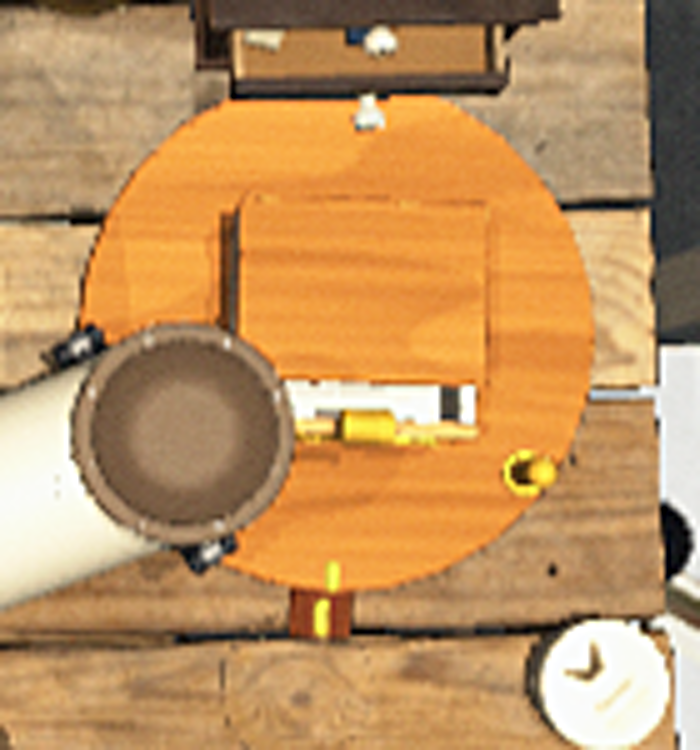

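View pics/s2.png

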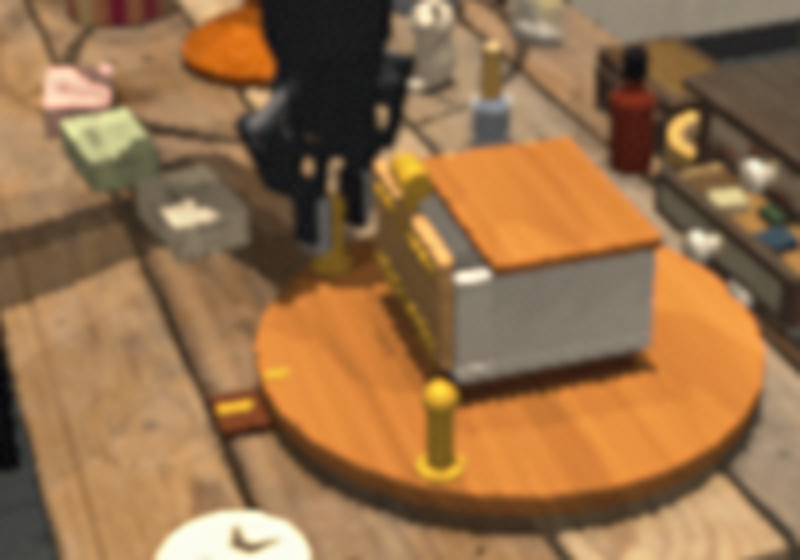

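Run:
```python
from h import *
C=cam('top');A=np.array([569.5,-104.8])
T=lambda u,v:(310+u/5,130+v/5)
d=ray(C,*T(333.5,576),26)[:2]-A;m=ray(C,*T(322,618),8)[:2]-A;p=ray(C,*T(541,471),72)[:2]-A
ang=lambda v:np.degrees(np.arctan2(v[1],v[0]))
print(ang(d)-ang(m),np.linalg.norm(d)); print(ang(p)-np.degrees(np.arctan2(-102,-73))+3.96,np.linalg.norm(p))
```

```text
1.2756237826961296 130.38203773192663
0.736936555024406 124.02197355303439
```

Run:
```python
from h import *
C=cam('top');S=cam('side');A=np.array([569.5,-104.8])
T=lambda u,v:(310+u/5,130+v/5)
k=ray(C,*T(369,426),134)
y=np.radians(-3.1);e=np.array([np.cos(y),np.sin(y)]);f=np.array([-e[1],e[0]])
print(k,(k[:2]-A)@e,(k[:2]-A)@f)
for dl in (0,.05,.1):
    x=-50-4*np.cos(dl)-82*np.sin(dl);z=50+82*np.cos(dl)-4*np.sin(dl)
    P=np.array([*(A+x*e),z]);q=proj(S,P);q2=proj(C,P);print(dl,P,(q-[220,170])*4,(q2-[310,130])*5)
rows([(509,6.7,140,-58.8)])
```

```text
[ 515.67488463 -103.32233247  134.        ] -53.8262619888742 -1.4352931328617347
0 [ 515.5790198 -101.8797441  132.       ] [407.1714771  175.44682654] [365.41370862 426.41498864]
0.05 [ 511.49171672 -101.65838368  131.69760468] [399.61337804 177.1509431 ] [365.18473796 434.80606585]
0.1 [ 507.42461305 -101.43811722  131.19100789] [392.08138558 179.20653029] [364.89044141 443.16624455]
now [509.    6.7  58.2] h -58.76 t 5.08 q [ 0.33  0.42 -0.51  0.   -0.64  0.21] F [-2.5 -0.1  0.8] w 30.1
[[0.0001, 0.0001, -0.0818, np.float64(0.0)]]
```

Emit:
jog_arm(increments=[[0, 0, -0.05, 0], [0, 0, -0.1, 0], [0, 0, -0.125, 0]], hand=-0.2)

```text
clock: 5.45
position: [510.4, 7.2, 186.6]
ee_rot: [0.872, -0.49, 0.003, -0.002]
contact_force: [-0.2, 0.1, -0.4]
gripper_width: 34.5
```

Run:
```python
from h import *
rows([(515.6,-102.5,182,-3.1),(515.6,-102.5,140,-3.1)])
```

```text
now [510.4   7.2 186.6] h -58.67 t 5.45 q [ 0.33  0.24 -0.37  0.   -0.95  0.21] F [-0.2  0.1 -0.4] w 34.5
[[0.0963, 0.0526, 0.0046, np.float64(-55.6)], [0.0962, 0.0529, 0.0466, np.float64(-55.6)]]
```

Emit:
jog_arm(increments=[[0.03, 0.015, 0, -10], [0.06, 0.03, 0, -20], [0.08, 0.045, 0, -30], [0.0963, 0.0526, 0, -40], [0.0963, 0.0526, 0, -50], [0.0963, 0.0526, 0, -55.6], [0.0963, 0.0526, 0, -55.6], [0.0963, 0.0526, 0, -55.6]], hand=0.3)

```text
clock: 6.45
position: [515.7, -102.4, 186.7]
ee_rot: [1.0, -0.027, 0.004, -0.0]
contact_force: [0.3, 0.3, -0.3]
gripper_width: 55.4
```

Run:
```python
from h import *
s=read_state();im=get_image('wrist');cv2.imwrite('pics/w4.png',im[:,:,::-1])
print(proj(cam('wrist',s),[515.6,-102.5,132]))
rows([(515.6,-102.5,140,-3.1)],s)
```

```text
[316.52110444 219.53508402]
now [ 515.7 -102.4  186.7] h -3.12 t 6.45 q [ 0.11  0.27 -0.33  0.   -0.96  1.4 ] F [ 0.3  0.3 -0.3] w 55.4
[[-0.0004, 0.0001, 0.0467, np.float64(-0.0)]]
```

View pics/w4.png

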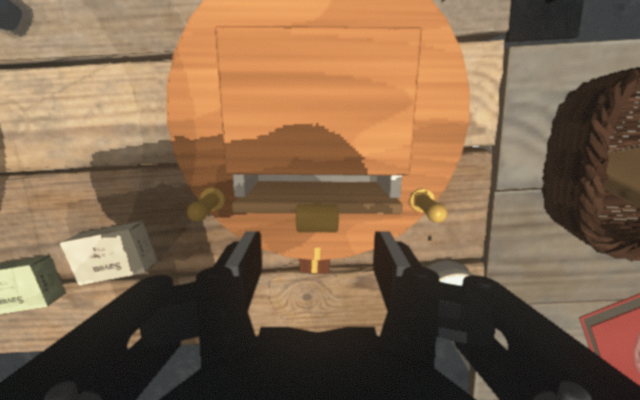

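Emit:
jog_arm(increments=[[0, 0, 0.025, 0], [0, 0, 0.0467, 0], [0, 0, 0.0467, 0]])

```text
clock: 6.88
position: [514.9, -102.4, 138.6]
ee_rot: [1.0, -0.027, 0.002, -0.0]
contact_force: [0.7, 0.1, -0.1]
gripper_width: 55.7
```

Emit:
jog_arm(increments=[[0, 0, 0, 0], [0, 0, 0, 0], [0, 0, 0, 0], [0, 0, 0, 0], [0, 0, 0, 0], [0, 0, 0, 0]], hand=-1)

```text
clock: 7.62
position: [515.7, -102.3, 139.7]
ee_rot: [1.0, -0.027, 0.003, -0.0]
contact_force: [-1.7, 1.2, 5.1]
gripper_width: 24.4
```

Run:
```python
from h import *
s=read_state();p=s['position'];im=get_image('wrist');cv2.imwrite('pics/w5.png',im[:,:,::-1])
A=np.array([569.5,-104.8])
y=np.radians(-3.1);e=np.array([np.cos(y),np.sin(y)])
p0=np.array([-54.,132])
def kn(d): return np.array([-50-4*np.cos(d)-82*np.sin(d),50+82*np.cos(d)-4*np.sin(d)])
ts=[]
for d in np.radians([5,12,20,28,36,44,52,60,68,76,82,87,90,91]):
    k=kn(d)-p0; ts.append((*(p[:2]+k[0]*e),p[2]+k[1],-3.1))
rows(ts,s)
```

```text
now [ 515.7 -102.3  139.7] h -3.12 t 7.62 q [ 0.11  0.32 -0.39  0.   -0.85  1.4 ] F [-1.7  1.2  5.1] w 24.4
[[-0.0071, 0.0, 0.0006, np.float64(-0.0)], [-0.017, 0.0, 0.0025, np.float64(-0.0)], [-0.0278, 0.0, 0.0062, np.float64(-0.0)], [-0.0381, 0.0, 0.0113, np.float64(-0.0)], [-0.0475, 0.0, 0.0177, np.float64(-0.0)], [-0.056, 0.0, 0.0255, np.float64(-0.0)], [-0.0633, 0.0, 0.0343, np.float64(-0.0)], [-0.0693, 0.0, 0.0441, np.float64(-0.0)], [-0.0738, 0.0, 0.0546, np.float64(-0.0)], [-0.0769, 0.0001, 0.0656, np.float64(-0.0)], [-0.0782, 0.0001, 0.0741, np.float64(-0.0)], [-0.0786, 0.0001, 0.0813, np.float64(-0.0)], [-0.0785, 0.0001, 0.0856, np.float64(-0.0)], [-0.0784, 0.0001, 0.087, np.float64(-0.0)]]
```

View pics/w5.png

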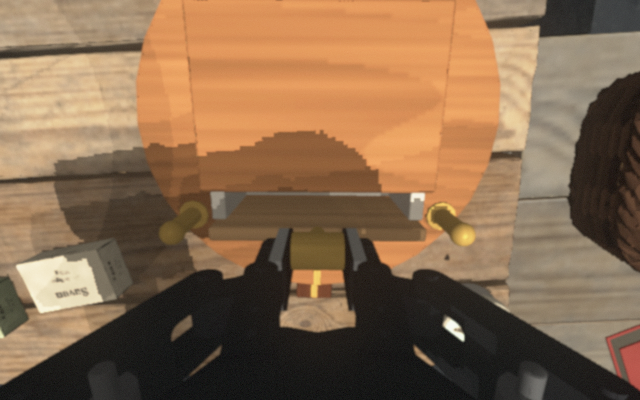

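Emit:
jog_arm(increments=[[-0.0071, 0, 0.0006, 0], [-0.017, 0, 0.0025, 0], [-0.0278, 0, 0.0062, 0], [-0.0381, 0, 0.0113, 0], [-0.0475, 0, 0.0177, 0], [-0.056, 0, 0.0255, 0], [-0.0633, 0, 0.0343, 0], [-0.0693, 0, 0.0441, 0], [-0.0738, 0, 0.0546, 0], [-0.0769, 0, 0.0656, 0]])

```text
clock: 8.93
position: [436.2, -98.3, 73.7]
ee_rot: [1.0, -0.027, 0.001, -0.0]
contact_force: [-6.8, 3.0, 8.8]
gripper_width: 24.4
```

Run:
```python
from h import *
rows([(515.7-78.5,-102.3+4.1,139.7-80,-3.1),(515.7-78.4,-102.3+4.1,139.7-87,-3.1)])
```

```text
now [436.2 -98.3  73.7] h -3.15 t 8.93 q [ 0.14  0.31 -0.64  0.   -0.62  1.37] F [-6.8  3.   8.8] w 24.4
[[0.0009, -0.0001, 0.014, np.float64(-0.1)], [0.001, -0.0001, 0.021, np.float64(-0.1)]]
```

Emit:
jog_arm(increments=[[0, 0, 0.007, 0], [0.0005, 0, 0.014, 0], [0.0005, 0, 0.021, 0], [0.0005, 0, 0.0225, 0], [0.0005, 0, 0.0225, 0]])

```text
clock: 9.55
position: [433.4, -98.5, 50.7]
ee_rot: [1.0, -0.028, -0.002, 0.0]
contact_force: [-6.4, 2.4, 6.4]
gripper_width: 24.5
```

Run:
```python
from h import *
rows([])
im=get_image('wrist');cv2.imwrite('pics/w6.png',im[:,:,::-1])
im=get_image('side');crop(im,220,170,420,310,4,'pics/s6.png')
```

```text
now [433.4 -98.5  50.7] h -3.2 t 9.55 q [ 0.14  0.35 -0.67 -0.   -0.56  1.37] F [-6.4  2.4  6.4] w 24.5
[]
```

View pics/s6.png

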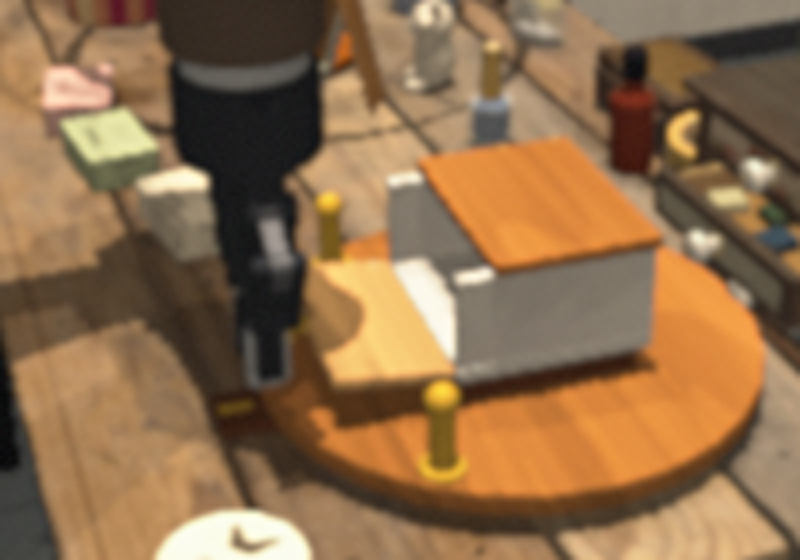

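View pics/w6.png

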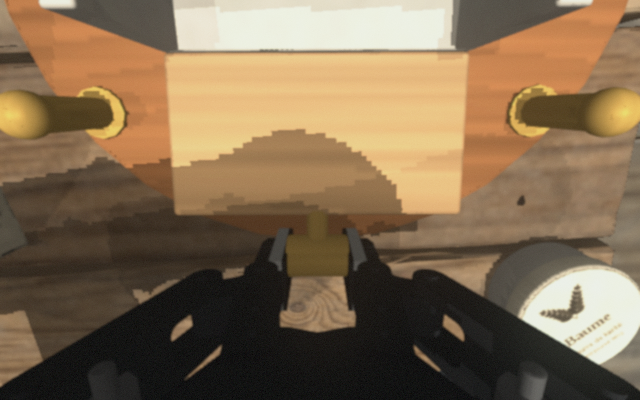

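Emit:
jog_arm(increments=[[0, 0, 0, 0], [0, 0, 0, 0], [0, 0, 0, 0], [0, 0, -0.03, 0], [0, 0, -0.05, 0]], hand=0)

```text
clock: 10.28
position: [434.1, -98.5, 101.6]
ee_rot: [1.0, -0.028, -0.002, 0.0]
contact_force: [-0.2, -1.0, -0.0]
gripper_width: 42.9
```

Run:
```python
from h import *
A=np.array([569.5,-104.8]);y=np.radians(-3.1);e=np.array([np.cos(y),np.sin(y)])
q=A-103*e
rows([(*q,110,-3.1),(*q,75,-3.1),(*q,66,-3.1),(*q,64,-3.1)])
im=get_image('side');crop(im,220,170,420,310,4,'pics/s7.png')
S=cam('side')
f=np.array([-e[1],e[0]])
for yy in (-59,59):
  for x in (-50,-114): print((proj(S,[*(A+x*e+yy*f),50])-[220,170])*4)
```

```text
now [434.1 -98.5 101.6] h -3.19 t 10.28 q [ 0.14  0.26 -0.61 -0.   -0.7   1.37] F [-0.2 -1.  -0. ] w 42.9
[[0.0325, -0.0011, -0.0085, np.float64(-0.1)], [0.0327, -0.0011, 0.0265, np.float64(-0.1)], [0.0327, -0.0011, 0.0355, np.float64(-0.1)], [0.0327, -0.0011, 0.0375, np.float64(-0.1)]]
[452.33122698 368.95945715]
[330.16990767 392.40339851]
[384.01900991 257.77607311]
[275.1346625  276.28466225]
```

View pics/s7.png

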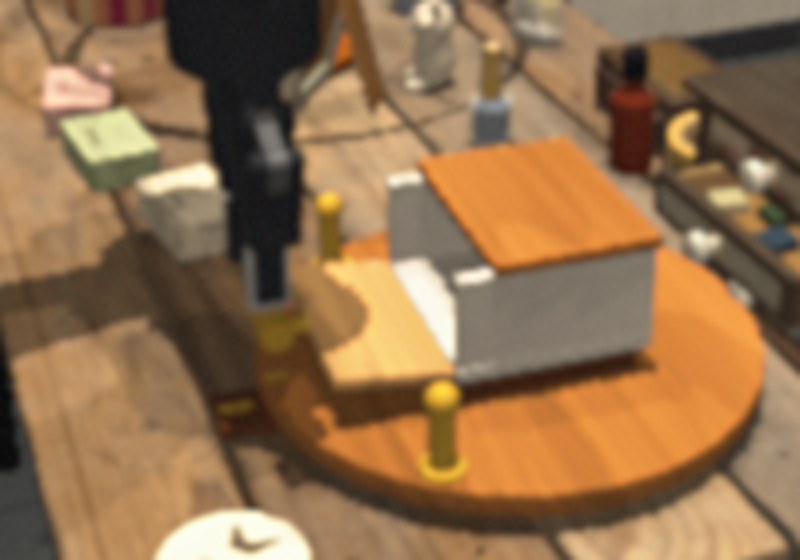

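Emit:
jog_arm(increments=[[0.015, 0, -0.01, 0], [0.0327, -0.001, -0.008, 0], [0.0327, -0.001, 0.01, 0], [0.0327, -0.001, 0.026, 0], [0.0327, -0.001, 0.0355, 0], [0.0327, -0.001, 0.037, 0], [0.0327, -0.001, 0.038, 0]], hand=-1)

```text
clock: 11.2
position: [468.1, -99.3, 66.8]
ee_rot: [1.0, -0.027, -0.0, 0.0]
contact_force: [-6.2, 2.4, 15.8]
gripper_width: -0.2
```

Emit:
jog_arm(increments=[[0, 0, -0.04, 0], [0, 0, -0.08, 0], [-0.01, 0, -0.085, 0]], hand=-1)

```text
clock: 11.58
position: [460.4, -98.6, 154.6]
ee_rot: [1.0, -0.027, 0.003, 0.0]
contact_force: [-0.9, -0.2, -0.8]
gripper_width: -0.2
```

Run:
```python
from h import *
C=cam('top')
for z in range(200,700,100): print(z,proj(C,[445,-128,z]))
rows([(400,60,140,30),(395,250,130,78)])
im=get_image('side');cv2.imwrite('pics/s8f.png',im[:,:,::-1]);crop(im,220,170,420,310,4,'pics/s8.png')
im=get_image('top');cv2.imwrite('pics/t8f.png',im[:,:,::-1])
```

```text
200 [400.38748098 244.89722159]
300 [409.96996459 246.52254043]
400 [421.90410349 248.54673182]
500 [437.17666626 251.13716505]
600 [457.41626759 254.57007522]
now [460.4 -98.6 154.6] h -3.08 t 11.57 q [ 0.14  0.22 -0.5   0.   -0.85  1.38] F [-0.9 -0.2 -0.8] w -0.2
[[-0.0689, -0.1552, 0.0142, np.float64(-33.1)], [-0.0841, -0.3446, 0.0241, np.float64(-81.1)]]
```

View pics/s8f.png

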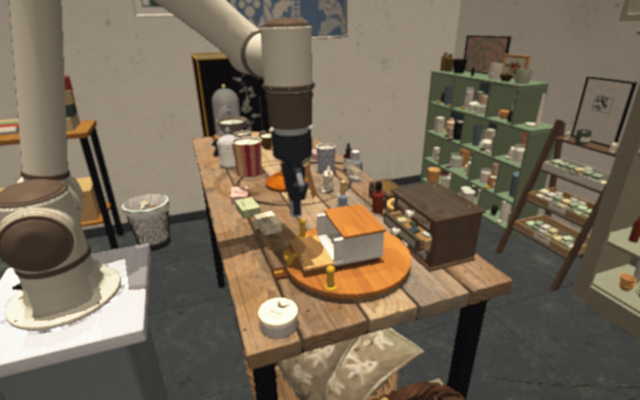

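View pics/t8f.png

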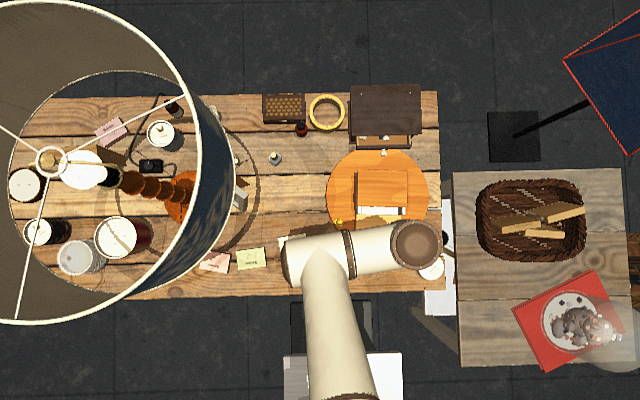

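Emit:
jog_arm(increments=[[-0.018, -0.04, 0.004, -9], [-0.035, -0.078, 0.007, -18], [-0.052, -0.116, 0.011, -27], [-0.069, -0.155, 0.014, -37], [-0.073, -0.2, 0.017, -47], [-0.077, -0.24, 0.019, -57], [-0.08, -0.29, 0.022, -67], [-0.084, -0.325, 0.024, -77], [-0.084, -0.325, 0.024, -81], [-0.084, -0.325, 0.024, -81]], hand=0.8)

```text
clock: 12.92
position: [390.3, 230.1, 126.8]
ee_rot: [0.778, 0.628, -0.001, 0.0]
contact_force: [-0.6, 0.0, -0.1]
gripper_width: 77.1
```

Run:
```python
from h import *
rows([])
im=get_image('wrist');cv2.imwrite('pics/w9.png',im[:,:,::-1])
im=get_image('side');cv2.imwrite('pics/s9.png',im[:,:,::-1])
```

```text
now [390.3 230.1 126.8] h 77.86 t 12.93 q [ 0.89  0.23 -0.57 -0.   -0.77  2.04] F [-0.6  0.  -0.1] w 77.1
[]
```

View pics/w9.png

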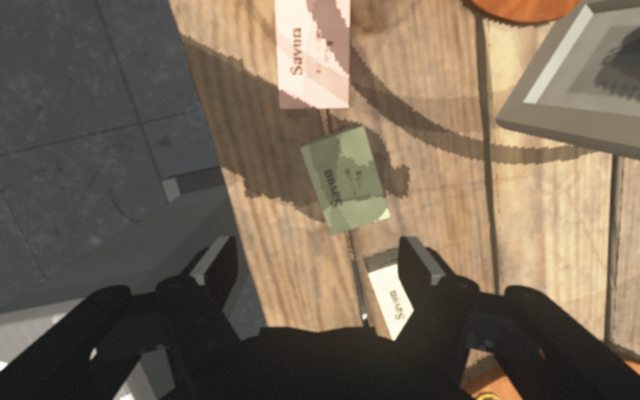

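View pics/s9.png

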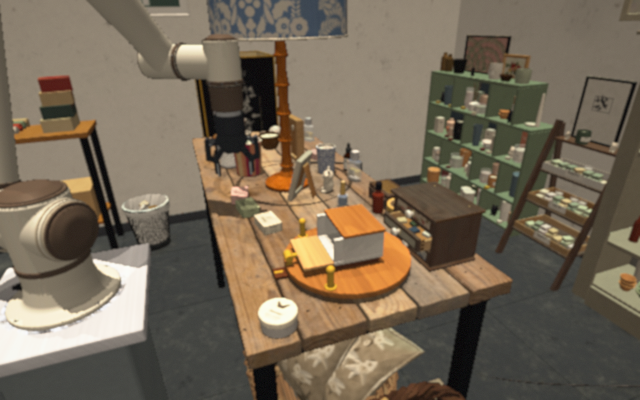

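Run:
```python
from h import *
s=read_state();C=cam('wrist',s)
a,b,l,r=[ray(C,*p,26)[:2] for p in ((279,107),(350,107),(276,2),(351,2))]
print(a,b,l,r,np.linalg.norm(b-a))
ang=lambda v:np.degrees(np.arctan2(v[1],v[0]))
print(ang(b-a),ang(l-a),ang(r-b))
for p in ((303,147),(363,126),(388,215),(332,233)): print('g',ray(C,*p,26)[:2])
```

```text
[378.31451005 301.43964484] [428.33827434 290.60172627] [392.73654509 366.8386632 ] [441.29158133 356.32618792] 51.18434792435021
-12.224505992592636 77.56396277263889 78.85074940896027
g [388.79047585 269.7699306 ]
g [435.1846591  275.40280496]
g [442.63911358 203.11712805]
g [396.17536737 197.46143037]
```

Run:
```python
from h import *
rows([(406.3,310.2,85,77.9),(406.3,310.2,18,77.9)])
```

```text
now [390.6 229.7 127.3] h 77.78 t 13.03 q [ 0.89  0.23 -0.57  0.   -0.77  2.04] F [-0.2 -0.1  0.5] w 76.7
[[0.082, -0.0017, 0.0422, np.float64(-0.1)], [0.0821, -0.0017, 0.1092, np.float64(-0.1)]]
```

Emit:
jog_arm(increments=[[0.03, -0.001, 0.01, 0], [0.06, -0.0017, 0.02, 0], [0.082, -0.0017, 0.042, 0], [0.082, -0.0017, 0.065, 0], [0.082, -0.0017, 0.09, 0], [0.082, -0.0017, 0.109, 0], [0.082, -0.0017, 0.109, 0]])

```text
clock: 13.9
position: [405.7, 308.6, 16.8]
ee_rot: [0.779, 0.627, -0.003, 0.001]
contact_force: [-0.6, -0.0, 0.4]
gripper_width: 77.1
```

Run:
```python
from h import *
rows([])
im=get_image('wrist');cv2.imwrite('pics/w10.png',im[:,:,::-1])
```

```text
now [405.7 308.6  16.8] h 77.69 t 13.9 q [ 0.97  0.49 -0.53 -0.   -0.55  1.96] F [-0.6 -0.   0.4] w 77.1
[]
```

View pics/w10.png

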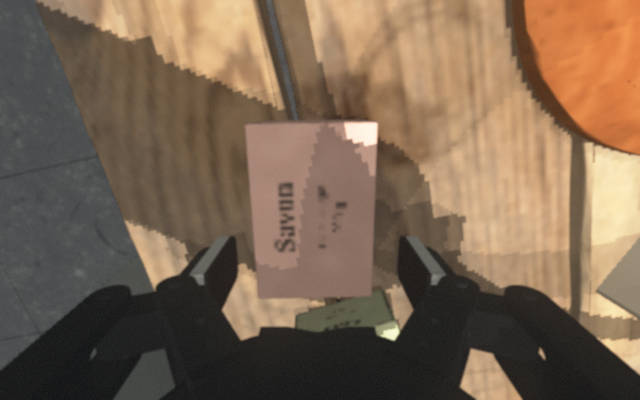

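Emit:
jog_arm(increments=[[0, 0, 0.001, 0], [0, 0, 0.001, 0], [0, 0, 0.001, 0], [0, 0, 0.001, 0], [0, 0, 0.001, 0], [0, 0, 0.001, 0]], hand=-1)

```text
clock: 14.7
position: [406.7, 309.8, 18.0]
ee_rot: [0.779, 0.628, -0.001, 0.0]
contact_force: [-0.0, -1.8, 5.8]
gripper_width: 49.1
```

Run:
```python
from h import *
rows([])
im=get_image('wrist');cv2.imwrite('pics/w11.png',im[:,:,::-1])
```

```text
now [406.7 309.8  18. ] h 77.74 t 14.7 q [ 0.97  0.49 -0.53  0.   -0.55  1.96] F [-0.  -1.8  5.8] w 49.1
[]
```

View pics/w11.png

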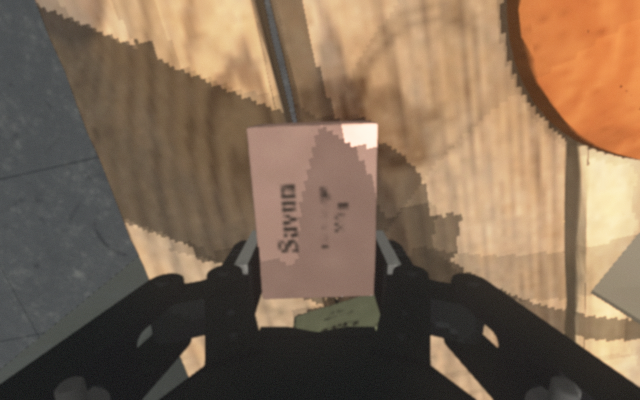

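Run:
```python
from h import *
rows([(403,300,110,77.7),(395,240,130,65),(395,60,140,25),(464.6,-99.1,140,-3.1)])
```

```text
now [406.7 309.8  18. ] h 77.74 t 14.75 q [ 0.97  0.49 -0.53  0.   -0.55  1.96] F [ 0.3 -1.2  6.5] w 49.3
[[-0.0105, -0.0016, -0.092, np.float64(0.0)], [-0.0709, 0.0034, -0.1119, np.float64(12.7)], [-0.2468, 0.0416, -0.1216, np.float64(52.7)], [-0.3874, 0.1434, -0.1214, np.float64(80.8)]]
```

Emit:
jog_arm(increments=[[0, 0, -0.03, 0], [0, 0, -0.06, 0], [-0.01, -0.001, -0.092, 0], [-0.04, 0, -0.102, 6], [-0.071, 0.0034, -0.112, 13], [-0.11, 0.012, -0.115, 22], [-0.155, 0.021, -0.118, 31], [-0.2, 0.031, -0.12, 41], [-0.247, 0.042, -0.122, 51], [-0.28, 0.068, -0.122, 60]])

```text
clock: 16.0
position: [412.5, 20.1, 140.6]
ee_rot: [0.988, 0.151, -0.0, 0.0]
contact_force: [1.7, 0.9, -1.3]
gripper_width: 48.8
```

Run:
```python
from h import *
rows([(464.6,-99.1,140,-3.1),(464.6,-99.1,75,-3.1)])
```

```text
now [412.5  20.1 140.6] h 17.43 t 16.0 q [ 0.45  0.15 -0.64  0.   -0.79  1.43] F [ 1.7  0.9 -1.3] w 48.8
[[0.014, 0.1294, 0.0007, np.float64(20.5)], [0.0141, 0.1293, 0.0657, np.float64(20.5)]]
```

Emit:
jog_arm(increments=[[0.004, 0.04, 0, 8], [0.008, 0.08, 0, 16], [0.014, 0.129, 0, 20.5], [0.014, 0.129, 0, 20.5], [0.014, 0.129, 0, 20.5]])

```text
clock: 16.62
position: [463.7, -98.8, 140.3]
ee_rot: [1.0, -0.027, -0.001, 0.0]
contact_force: [-0.5, -0.6, -1.8]
gripper_width: 49.1
```

Run:
```python
from h import *
s=read_state()
im=get_image('wrist');cv2.imwrite('pics/w12.png',im[:,:,::-1]);im=get_image('side');crop(im,220,130,420,280,4,'pics/s12.png')
rows([(464.6,-99.1,74,-3.1),(504.6,-101.3,74,-3.1),(504.6,-101.3,69,-3.1)],s)
C=cam('wrist',s);A=np.array([569.5,-104.8]);y=np.radians(-3.1);e=np.array([np.cos(y),np.sin(y)]);f=np.array([-e[1],e[0]])
for x,yy,z in ((-32,61,110),(-32,-61,110),(-50,0,50),(-114,59,50),(-114,-59,50)): print(x,yy,z,proj(C,[*(A+x*e+yy*f),z]))
```

```text
now [463.7 -98.8 140.3] h -3.12 t 16.62 q [ 0.13  0.25 -0.5   0.   -0.82  1.38] F [-0.5 -0.6 -1.8] w 49.1
[[0.001, 0.0002, 0.0663, np.float64(-0.0)], [0.0411, 0.0002, 0.0662, np.float64(-0.0)], [0.0411, 0.0002, 0.0712, np.float64(-0.0)]]
-32 61 110 [192.17601893  94.22249078]
-32 -61 110 [440.716285    94.08452966]
-50 0 50 [316.61423644 125.25579693]
-114 59 50 [238.25201143 212.33583484]
-114 -59 50 [395.12058842 212.18840604]
```

View pics/w12.png

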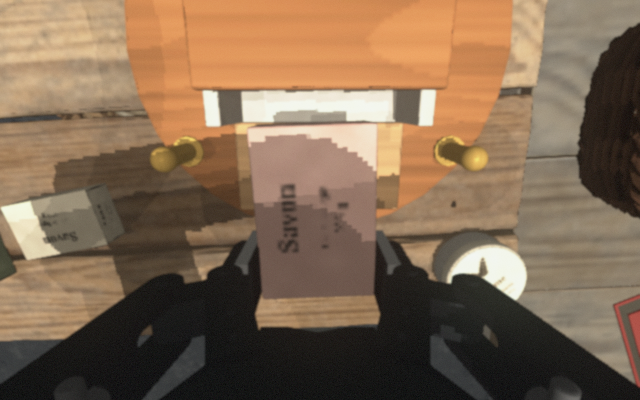

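View pics/s12.png

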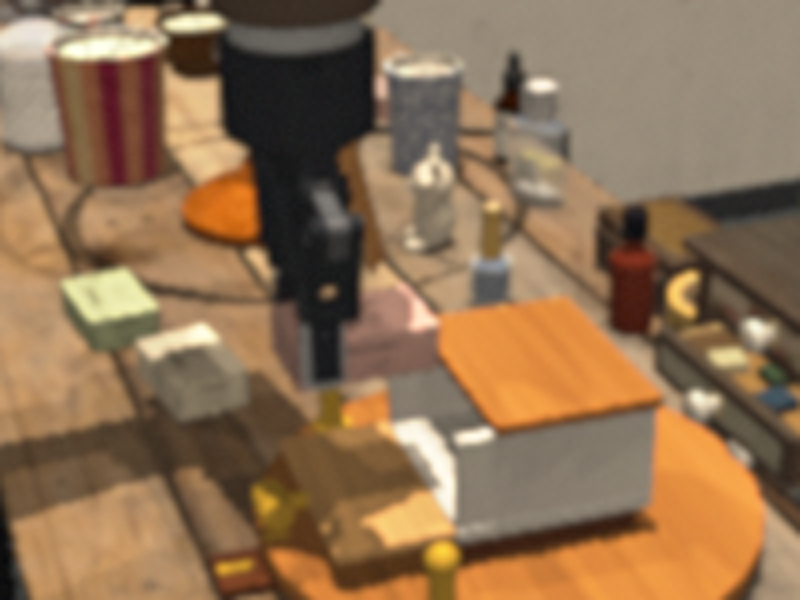

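Emit:
jog_arm(increments=[[0.001, 0, 0.03, 0], [0.001, 0, 0.06, 0], [0.001, 0, 0.0663, 0], [0.02, 0, 0.0663, 0], [0.041, 0, 0.0663, 0], [0.041, 0, 0.0663, 0], [0.041, 0, 0.07, 0], [0.041, 0, 0.0712, 0], [0.041, 0, 0.0712, 0]])

```text
clock: 17.85
position: [504.1, -100.3, 69.3]
ee_rot: [1.0, -0.026, -0.001, 0.0]
contact_force: [-0.0, 0.1, -1.3]
gripper_width: 49.3
```

Run:
```python
from h import *
rows([])
im=get_image('wrist');cv2.imwrite('pics/w13.png',im[:,:,::-1]);im=get_image('side');crop(im,220,130,420,280,4,'pics/s13.png')
```

```text
now [ 504.1 -100.3   69.3] h -3.0 t 17.85 q [ 0.12  0.41 -0.49  0.   -0.68  1.4 ] F [-0.   0.1 -1.3] w 49.3
[]
```

View pics/w13.png

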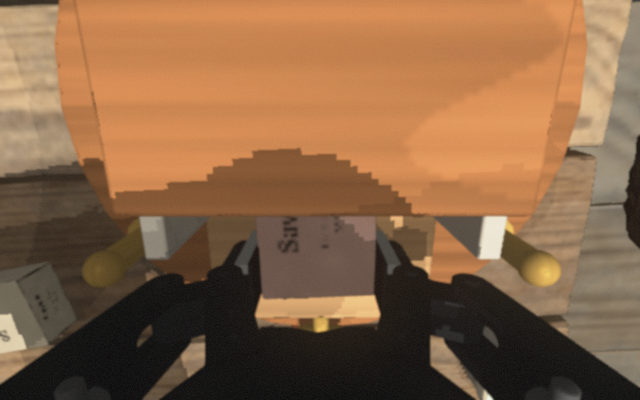

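View pics/s13.png

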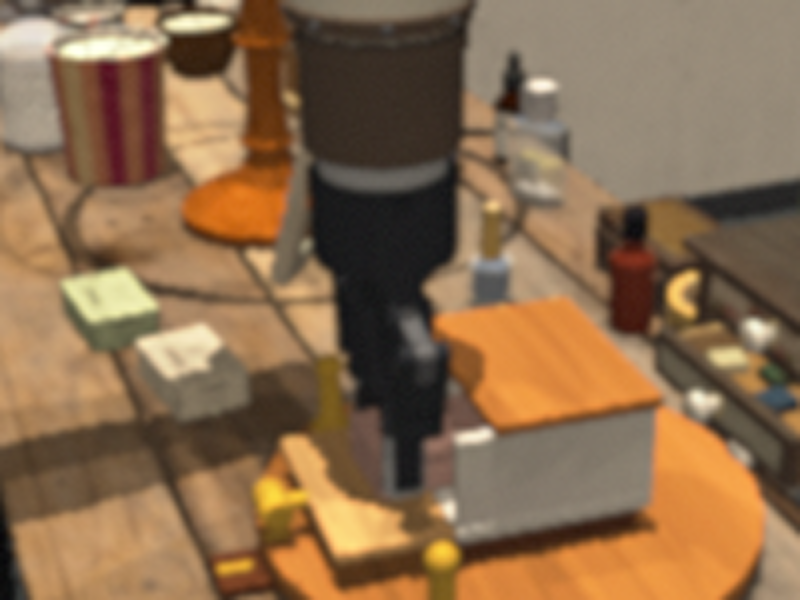

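Emit:
jog_arm(increments=[[0, 0, 0.0015, 0], [0, 0, 0.0015, 0], [0, 0, 0.0015, 0]])

```text
clock: 18.32
position: [504.5, -100.3, 67.9]
ee_rot: [1.0, -0.026, -0.001, 0.0]
contact_force: [-0.1, -0.3, -0.5]
gripper_width: 49.3
```

Emit:
jog_arm(increments=[[0, 0, 0, 0], [0, 0, 0, 0], [0, 0, 0, 0], [0, 0, 0, 0], [0, 0, -0.025, 0], [0, 0, -0.05, 0], [-0.02, 0, -0.06, 0], [-0.04, 0, -0.06, 0]], hand=0.5)

```text
clock: 19.32
position: [464.8, -98.1, 128.9]
ee_rot: [1.0, -0.026, 0.001, 0.0]
contact_force: [-0.9, 0.2, -0.3]
gripper_width: 64.1
```

Run:
```python
from h import *
s=read_state()
im=get_image('wrist');cv2.imwrite('pics/w14.png',im[:,:,::-1])
rows([],s);C=cam('wrist',s);A=np.array([569.5,-104.8]);y=np.radians(-3.1);e=np.array([np.cos(y),np.sin(y)]);f=np.array([-e[1],e[0]])
```

```text
now [464.8 -98.1 128.9] h -3.01 t 19.32 q [ 0.14  0.26 -0.52  0.   -0.79  1.38] F [-0.9  0.2 -0.3] w 64.1
[]
```

View pics/w14.png

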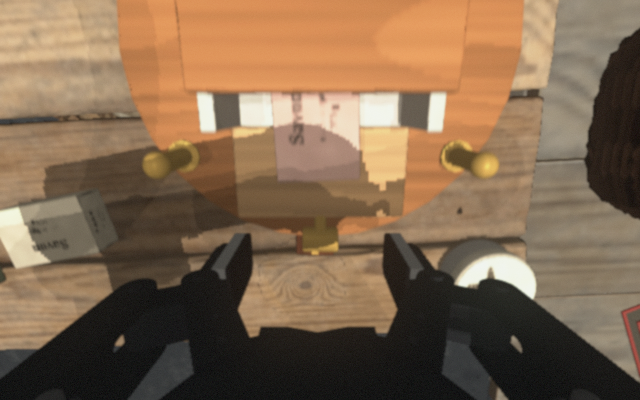

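Emit:
jog_arm(increments=[[-0.003, 0.001, 0, 0], [-0.003, 0.001, 0, 0], [-0.003, 0.001, 0, 0], [-0.003, 0.001, 0.03, 0], [-0.003, 0.001, 0.057, 0], [-0.003, 0.001, 0.057, 0]], hand=-1)

```text
clock: 20.12
position: [457.5, -99.1, 69.7]
ee_rot: [1.0, -0.027, -0.004, 0.0]
contact_force: [-0.3, -0.3, -0.3]
gripper_width: -0.4
```

Run:
```python
from h import *
A=np.array([569.5,-104.8]);y=np.radians(-3.1);e=np.array([np.cos(y),np.sin(y)])
rows([(*(A-x*e),72,-3.1) for x in (85,70,60,52)])
```

```text
now [457.5 -99.1  69.7] h -3.07 t 20.12 q [ 0.13  0.35 -0.59 -0.   -0.64  1.38] F [-0.3 -0.3 -0.3] w -0.4
[[0.0271, -0.0003, -0.0025, np.float64(0.0)], [0.0421, -0.0003, -0.0026, np.float64(0.0)], [0.0521, -0.0003, -0.0026, np.float64(0.0)], [0.0601, -0.0003, -0.0027, np.float64(0.0)]]
```

Emit:
jog_arm(increments=[[0.01, 0, -0.0025, 0], [0.02, 0, -0.0025, 0], [0.03, 0, -0.0025, 0], [0.038, 0, -0.0025, 0], [0.046, 0, -0.0025, 0], [0.053, 0, -0.0025, 0], [0.059, 0, -0.0025, 0], [0.06, 0, -0.0025, 0]])

```text
clock: 21.12
position: [518.0, -102.3, 71.7]
ee_rot: [1.0, -0.027, -0.003, 0.0]
contact_force: [0.0, -0.2, 0.5]
gripper_width: -0.1
```

Run:
```python
from h import *
rows([])
im=get_image('wrist');cv2.imwrite('pics/w15.png',im[:,:,::-1]);im=get_image('side');crop(im,220,130,420,280,4,'pics/s15.png')
```

```text
now [ 518.  -102.3   71.7] h -3.07 t 21.12 q [ 0.11  0.43 -0.44 -0.   -0.71  1.41] F [ 0.  -0.2  0.5] w -0.1
[]
```

View pics/w15.png

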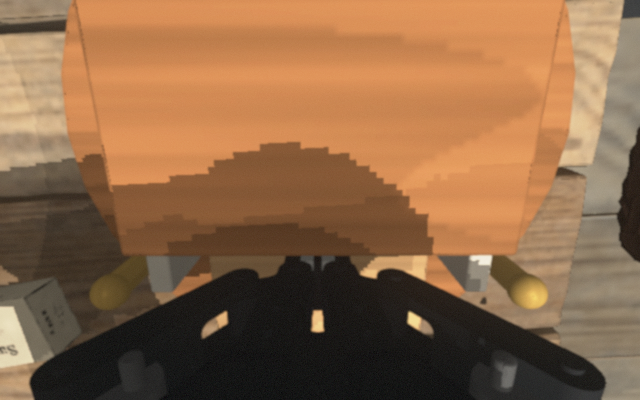

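View pics/s15.png

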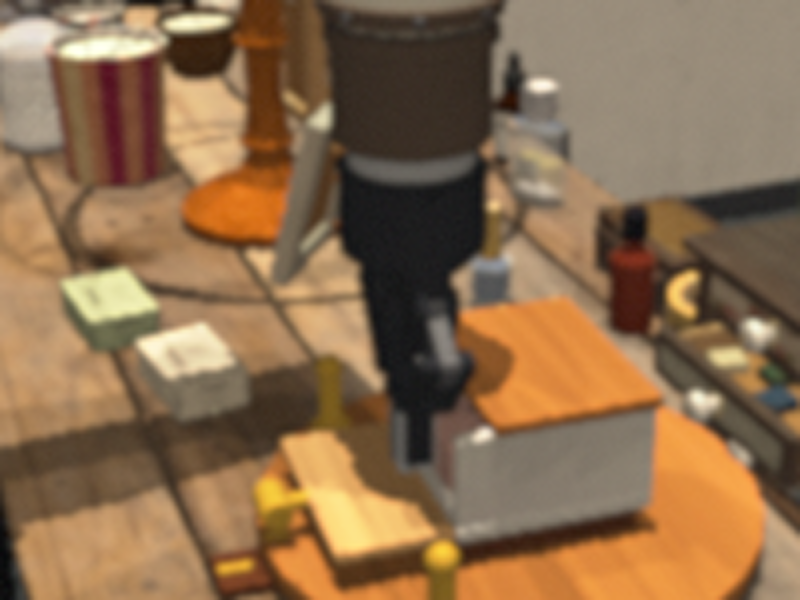

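Emit:
jog_arm(increments=[[-0.02, 0, 0, 0], [-0.05, 0, -0.03, 0], [-0.055, 0, -0.058, 0], [-0.055, 0, -0.058, 0]], hand=-1)

```text
clock: 21.72
position: [464.2, -99.2, 132.4]
ee_rot: [1.0, -0.026, -0.0, 0.0]
contact_force: [-0.1, 0.9, -0.5]
gripper_width: -0.0
```

Run:
```python
from h import *
s=read_state()
im=get_image('wrist');crop(im,100,0,500,260,2,'pics/w16.png')
im=get_image('side');crop(im,220,130,420,280,4,'pics/s16.png')
rows([],s);C=cam('wrist',s);A=np.array([569.5,-104.8]);y=np.radians(-3.1);e=np.array([np.cos(y),np.sin(y)]);f=np.array([-e[1],e[0]])
for x,yy,z in ((-32,61,110),(-32,-61,110),(-50,0,50),(-114,59,50),(-114,-59,50),(-39,25,76),(-39,-25,76)): print(x,yy,z,(proj(C,[*(A+x*e+yy*f),z])-[100,0])*2)
```

```text
now [464.2 -99.2 132.4] h -3.03 t 21.73 q [ 0.13  0.26 -0.51 -0.   -0.8   1.39] F [-0.1  0.9 -0.5] w -0.0
[]
-32 61 110 [170.59374751 188.59032727]
-32 -61 110 [693.67220687 189.16223325]
-50 0 50 [432.72480553 253.32936263]
-114 59 50 [270.46747318 432.89209037]
-114 -59 50 [594.80378825 433.13550978]
-39 25 76 [346.3766494  219.52017857]
-39 -25 76 [518.71324909 219.70116442]
```

View pics/w16.png

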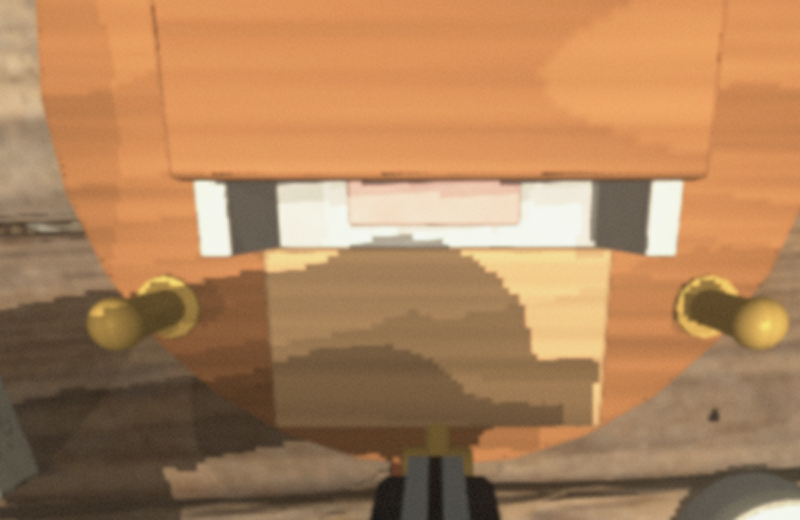

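View pics/s16.png

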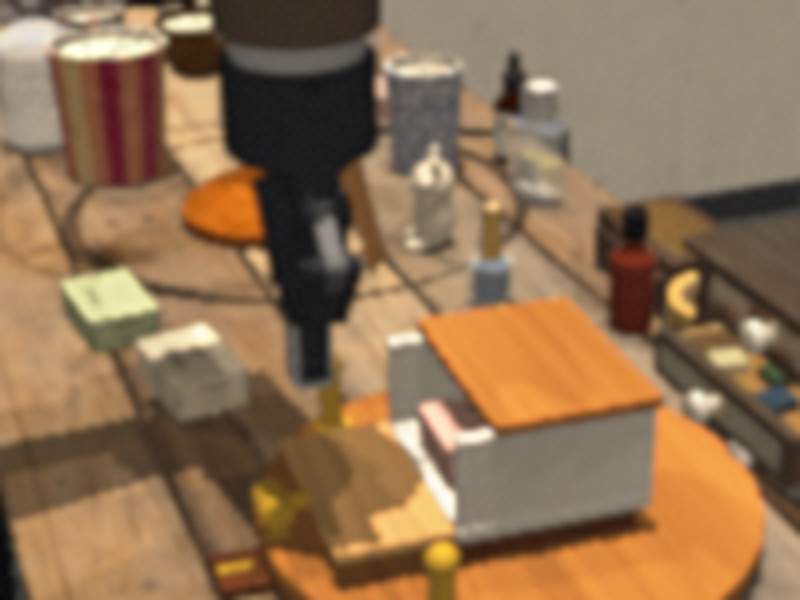

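Run:
```python
from h import *
rows([(436.5,-98,132,-3.1),(436.5,-98,54,-3.1)])
```

```text
now [463.  -99.2 130.2] h -3.08 t 21.82 q [ 0.13  0.26 -0.51 -0.   -0.8   1.39] F [ 0.2 -0.3 -0.5] w -0.2
[[-0.0266, 0.0002, -0.0017, np.float64(0.0)], [-0.0261, 0.0002, 0.0763, np.float64(0.0)]]
```

Emit:
jog_arm(increments=[[-0.0266, 0, -0.001, 0], [-0.0266, 0, -0.001, 0], [-0.0266, 0, -0.001, 0], [-0.0266, 0, 0.02, 0], [-0.0266, 0, 0.045, 0], [-0.0264, 0, 0.065, 0], [-0.0262, 0, 0.0763, 0], [-0.0262, 0, 0.0763, 0]], hand=0.1)

```text
clock: 22.82
position: [436.5, -97.9, 53.3]
ee_rot: [1.0, -0.027, -0.004, 0.0]
contact_force: [1.0, -0.0, 0.2]
gripper_width: 47.0
```

Run:
```python
from h import *
rows([])
im=get_image('wrist');cv2.imwrite('pics/w17.png',im[:,:,::-1])
```

```text
now [436.5 -97.9  53.3] h -3.08 t 22.82 q [ 0.14  0.35 -0.66 -0.   -0.57  1.37] F [ 1.  -0.   0.2] w 47.0
[]
```

View pics/w17.png

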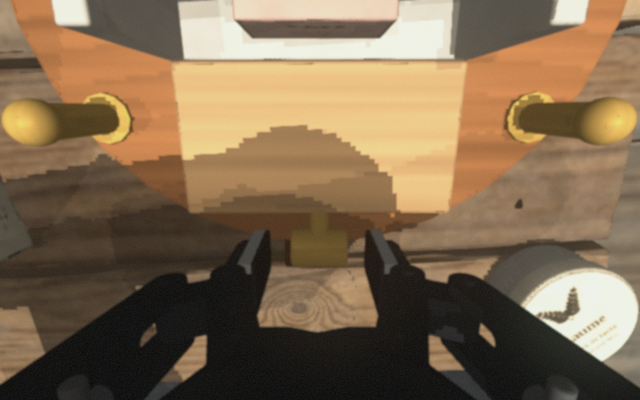

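Emit:
jog_arm(increments=[[0, 0, 0, 0], [0, 0, 0, 0], [0, 0, 0, 0], [0, 0, 0, 0], [0, 0, 0, 0]], hand=-1)

```text
clock: 23.5
position: [437.6, -97.8, 54.8]
ee_rot: [1.0, -0.027, -0.002, 0.0]
contact_force: [-1.5, -0.1, 6.3]
gripper_width: 24.4
```

Run:
```python
from h import *
s=read_state();p=s['position']
y=np.radians(-3.1);e=np.array([np.cos(y),np.sin(y)])
def kn(d): return np.array([-50-4*np.cos(d)-82*np.sin(d),50+82*np.cos(d)-4*np.sin(d)])
p0=kn(np.pi/2)
rows([(*(p[:2]+k[0]*e),p[2]+k[1],-3.1) for k in [kn(np.radians(d))-p0 for d in (86,80,72,64,56,48,40,32,24,17,10,5,1,-1)]],s)
```

```text
now [437.6 -97.8  54.8] h -3.05 t 23.5 q [ 0.14  0.35 -0.65 -0.   -0.57  1.37] F [-1.5 -0.1  6.3] w 24.4
[[-0.0001, 0.0, -0.0057, np.float64(0.0)], [0.0005, 0.0, -0.0143, np.float64(0.0)], [0.0027, 0.0, -0.0255, np.float64(0.0)], [0.0064, 0.0, -0.0364, np.float64(0.0)], [0.0116, 0.0, -0.0466, np.float64(0.0)], [0.0182, 0.0, -0.056, np.float64(0.0)], [0.026, 0.0001, -0.0644, np.float64(0.0)], [0.0349, 0.0001, -0.0716, np.float64(0.0)], [0.0447, 0.0001, -0.0775, np.float64(0.0)], [0.0539, 0.0001, -0.0815, np.float64(0.0)], [0.0635, 0.0001, -0.0843, np.float64(0.0)], [0.0705, 0.0001, -0.0856, np.float64(0.0)], [0.0762, 0.0001, -0.0862, np.float64(0.0)], [0.0791, 0.0001, -0.0864, np.float64(0.0)]]
```

Emit:
jog_arm(increments=[[0, 0, -0.0057, 0], [0.0005, 0, -0.0143, 0], [0.0027, 0, -0.0255, 0], [0.0064, 0, -0.0364, 0], [0.0116, 0, -0.0466, 0], [0.0182, 0, -0.056, 0], [0.026, 0, -0.0644, 0], [0.0349, 0, -0.0716, 0], [0.0447, 0, -0.0775, 0], [0.0539, 0, -0.0815, 0]])

```text
clock: 24.75
position: [490.0, -100.8, 135.6]
ee_rot: [1.0, -0.027, -0.005, 0.0]
contact_force: [-1.3, -1.2, -9.7]
gripper_width: 24.2
```

Run:
```python
from h import *
y=np.radians(-3.1);e=np.array([np.cos(y),np.sin(y)]);p=np.array([437.6,-97.8])
rows([(*(p+a*e),54.8+b,-3.1) for a,b in ((63.5,84.3),(70.5,85.6),(76.2,86.2),(79.1,86.4))])
```

```text
now [ 490.  -100.8  135.6] h -3.1 t 24.75 q [ 0.12  0.3  -0.44 -0.   -0.84  1.4 ] F [-1.3 -1.2 -9.7] w 24.2
[[0.011, -0.0001, -0.0036, np.float64(0.0)], [0.018, -0.0001, -0.005, np.float64(0.0)], [0.0237, -0.0001, -0.0056, np.float64(0.0)], [0.0266, -0.0001, -0.0059, np.float64(0.0)]]
```

Emit:
jog_arm(increments=[[0.011, 0, -0.0036, 0], [0.018, 0, -0.005, 0], [0.0237, 0, -0.0056, 0], [0.0266, 0, -0.0059, 0], [0.0275, 0, -0.0059, 0], [0.0275, 0, -0.0059, 0]])

```text
clock: 25.5
position: [517.7, -102.5, 141.8]
ee_rot: [1.0, -0.027, -0.004, 0.0]
contact_force: [-4.3, -1.0, 0.3]
gripper_width: 23.7
```

Run:
```python
from h import *
rows([])
im=get_image('wrist');cv2.imwrite('pics/w18.png',im[:,:,::-1])
```

```text
now [ 517.7 -102.5  141.8] h -3.11 t 25.5 q [ 0.11  0.33 -0.37 -0.   -0.88  1.41] F [-4.3 -1.   0.3] w 23.7
[]
```

View pics/w18.png

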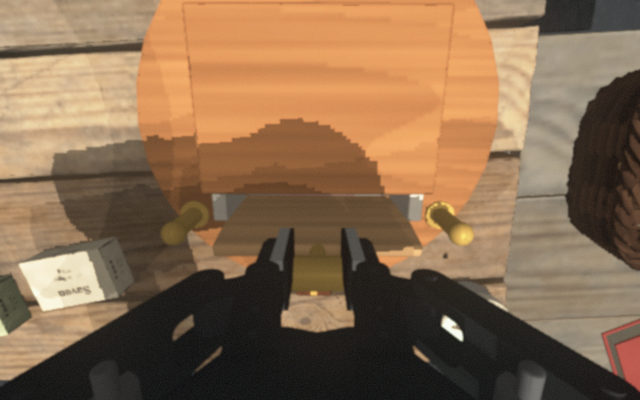

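Emit:
jog_arm(increments=[[0, 0, 0, 0], [0, 0, 0, 0], [0, 0, 0, 0], [0, 0, -0.03, 0], [0, 0, -0.05, 0], [-0.03, 0, -0.05, 0], [-0.06, 0, -0.05, 0]], hand=0)

```text
clock: 26.42
position: [458.3, -99.0, 192.7]
ee_rot: [1.0, -0.027, -0.003, 0.0]
contact_force: [0.2, 0.4, 0.8]
gripper_width: 42.9
```

Emit:
jog_arm(increments=[[0, 0, 0, 0], [0, 0, 0, 0], [0, 0, 0, 0], [0, 0, 0.03, 0], [0, 0, 0.06, 0], [0, 0, 0.06, 0]], hand=-1)

```text
clock: 27.18
position: [456.9, -99.1, 130.8]
ee_rot: [1.0, -0.027, -0.006, 0.001]
contact_force: [-0.3, -0.5, 1.1]
gripper_width: 0.0
```

Run:
```python
from h import *
A=np.array([569.5,-104.8]);y=np.radians(-3.1);e=np.array([np.cos(y),np.sin(y)])
im=get_image('wrist');cv2.imwrite('pics/w19.png',im[:,:,::-1]);im=get_image('side');crop(im,220,130,420,280,4,'pics/s19.png')
rows([(*(A-x*e),131,-3.1) for x in (95,85,78,75,72)])
```

```text
now [458.9 -99.1 133.2] h -3.05 t 27.27 q [ 0.13  0.25 -0.52 -0.   -0.81  1.38] F [ 0.7 -0.1  0.2] w 0.3
[[0.0158, -0.0002, 0.0021, np.float64(0.0)], [0.0258, -0.0002, 0.002, np.float64(0.0)], [0.0328, -0.0002, 0.002, np.float64(0.0)], [0.0358, -0.0002, 0.002, np.float64(0.0)], [0.0388, -0.0002, 0.002, np.float64(0.0)]]
```

View pics/s19.png

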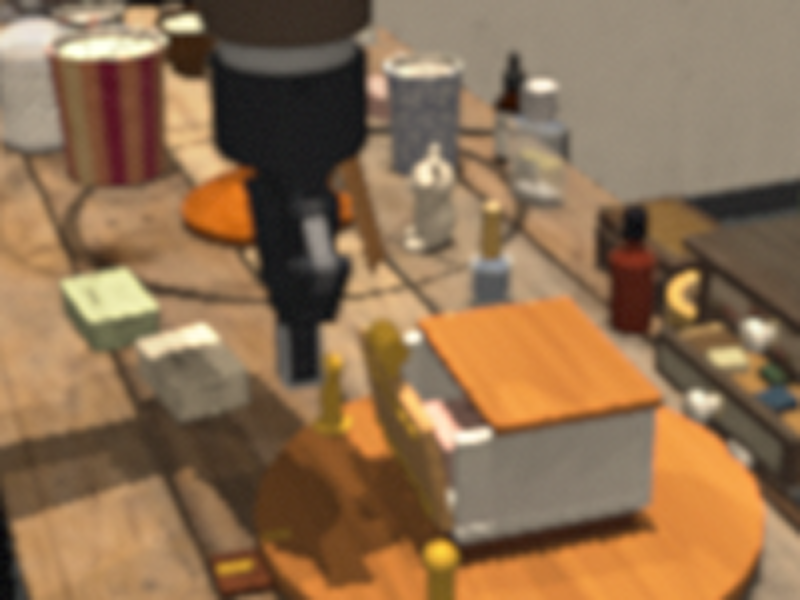

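View pics/w19.png

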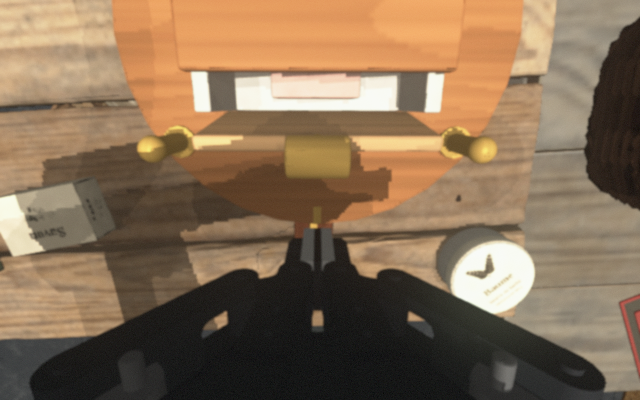

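Emit:
jog_arm(increments=[[0.006, 0, 0.003, 0], [0.012, 0, 0.003, 0], [0.018, 0, 0.003, 0], [0.023, 0, 0.003, 0], [0.028, 0, 0.003, 0], [0.032, 0, 0.003, 0], [0.035, 0, 0.003, 0], [0.037, 0, 0.003, 0], [0.037, 0, 0.003, 0]])

```text
clock: 28.4
position: [496.1, -101.0, 129.9]
ee_rot: [1.0, -0.027, -0.003, 0.0]
contact_force: [-1.5, 0.3, -0.6]
gripper_width: -0.1
```

Run:
```python
from h import *
im=get_image('wrist');cv2.imwrite('pics/w20.png',im[:,:,::-1]);im=get_image('side');crop(im,220,130,420,280,4,'pics/s20.png')
rows([])
```

```text
now [ 496.1 -101.   130. ] h -3.05 t 28.5 q [ 0.12  0.31 -0.44  0.   -0.83  1.4 ] F [-0.3 -0.4 -0.6] w 0.0
[]
```

View pics/s20.png

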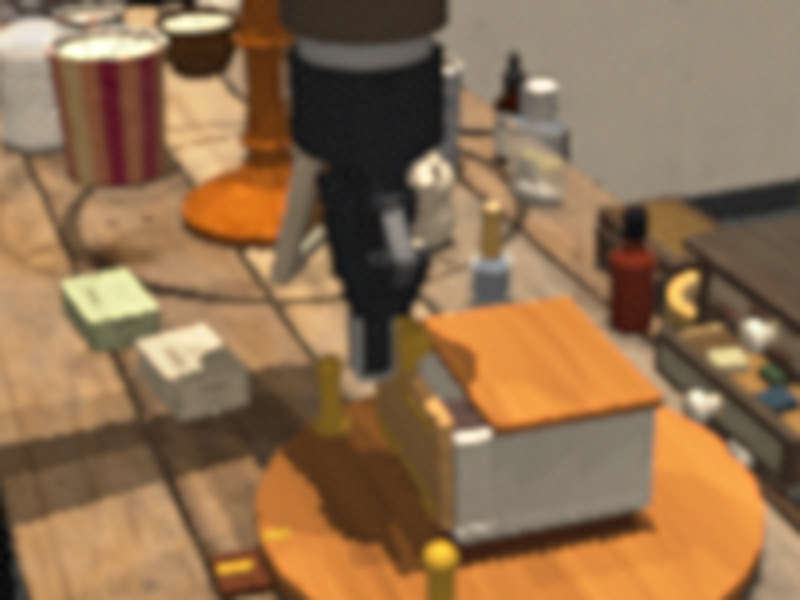

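View pics/w20.png

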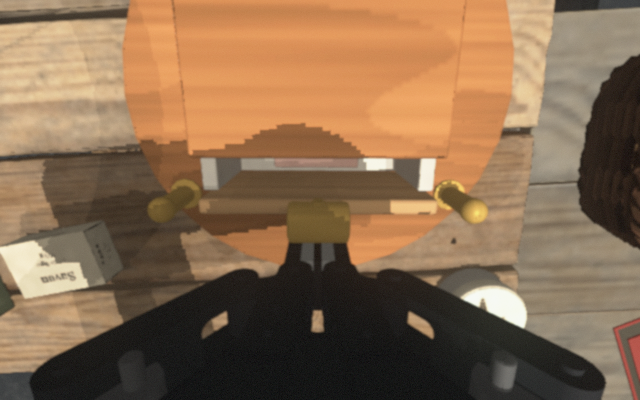

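Emit:
jog_arm(increments=[[0.002, 0, 0, 0], [0.004, 0, 0, 0], [0.005, 0, 0, 0], [0.006, 0, 0, 0]])

```text
clock: 29.0
position: [498.2, -101.4, 129.5]
ee_rot: [1.0, -0.027, -0.007, 0.0]
contact_force: [-10.9, 2.9, 7.9]
gripper_width: -0.3
```

Emit:
jog_arm(increments=[[0.002, 0, 0, 0], [0.003, 0, 0, 0], [0.004, 0, 0, 0]])

```text
clock: 29.38
position: [498.1, -101.6, 129.0]
ee_rot: [1.0, -0.028, -0.012, 0.001]
contact_force: [-11.8, 3.6, 7.9]
gripper_width: 0.3
```

Emit:
jog_arm(increments=[[-0.02, 0, 0, 0], [-0.04, 0, -0.03, 0], [-0.05, 0, -0.06, 0], [-0.06, -0.05, -0.08, 0], [-0.06, -0.1, -0.08, 0], [-0.06, -0.15, -0.08, 0], [-0.06, -0.19, -0.08, 0]])

```text
clock: 30.25
position: [451.2, 93.6, 210.7]
ee_rot: [1.0, -0.027, -0.011, -0.0]
contact_force: [0.2, -0.3, -0.3]
gripper_width: -0.1
```

Run:
```python
from h import *
im=get_image('top');crop(im,310,130,450,280,5,'pics/t21.png');im=get_image('side');crop(im,220,170,420,310,4,'pics/s21.png')
rows([])
```

```text
now [451.8  94.8 210.5] h -2.9 t 30.35 q [ 0.55  0.15 -0.42 -0.01 -1.02  0.98] F [-0.1 -0.4  0.2] w 0.2
[]
```

View pics/s21.png

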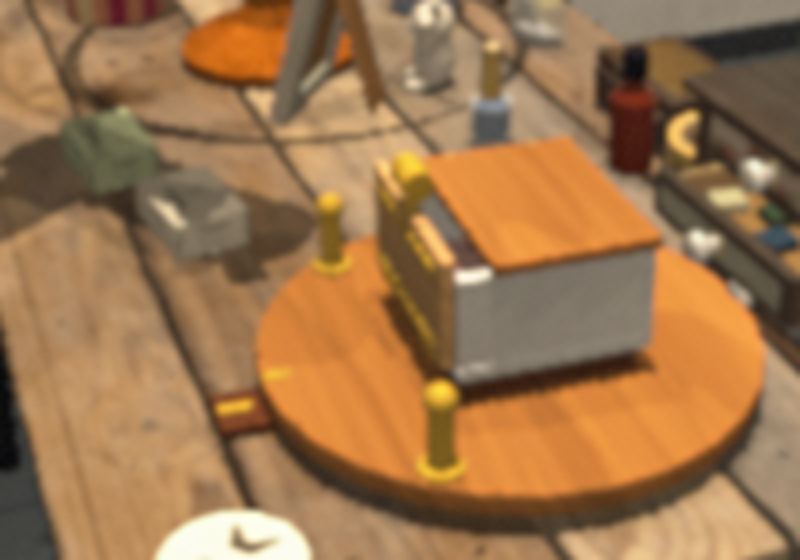

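View pics/t21.png

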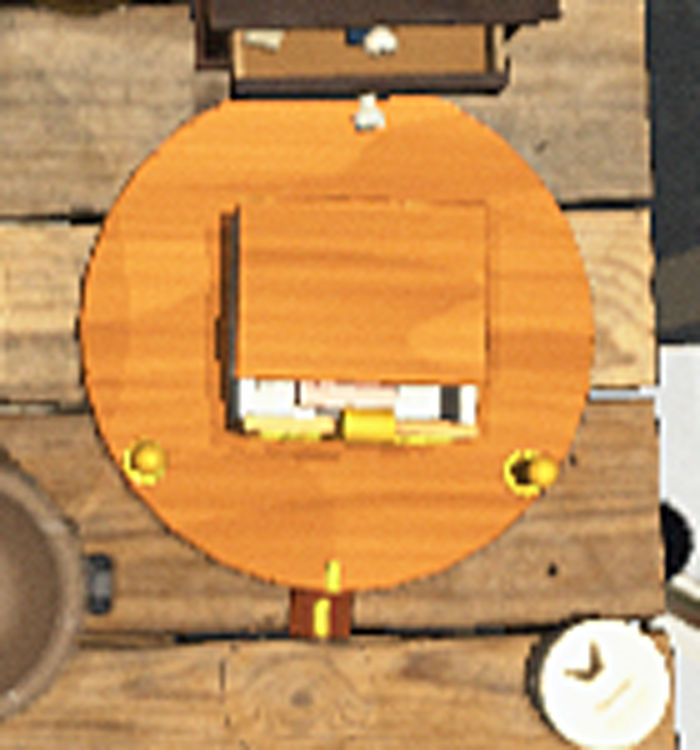

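```bash
python3 -c "
from bench import *
print(job_done())"
```

```text
the job is handed in; nothing more can be done
None
```

The job is handed in at about 30 s of the 72 s allowed. The last checks agreed with the required end state, but no verdict was reported.

- **Stand:** I caged the left brass post between the fingers and turned the stand about 69° clockwise. The last top picture shows it within about 1–2° of the brass mark.
- **Door down:** I pinched the knob, pulled the door down and pressed it to its stop with about 16 N.
- **Soap:** I picked up the pink soap near one end, laid it flat over the threshold and pushed it in with shut fingers. It sits about 4–5 mm in front of the bay's centre and is centred sideways.
- **Door up:** The knob slipped in the pinch on the way up and left the door about 0.2 rad open. I let go and pushed it with shut fingers until it stopped hard at about 12 N. In the last pictures the knob is within about 1 mm of where I expect it for a shut door.
- **Final state:** In the final pictures the white and green soaps, balm tin and bottles look unmoved, and the arm is clear of everything. I judged these by eye and did not measure them again.

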